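# Clip the hold-down bar shut on the lab mixer

## Task

Secure the sample box for mixing: fold the hold-down bar down flat over the box until its fork stands fully down around the stud. Then take the spring clip out of its holder and push it sideways over the stud's neck, lying flat between bar and stud head, until it snaps fully home, and let go. Leave the sample box in its place under the bar and the other things on the bench where they stand.

Things in the scene. Friction and masses are not known exactly. Their poses are not given: they have to be found in the camera images.
- mixer: Bench platform mixer, fixed: cream housing 240 x 300 mm, aluminium platform 220 x 290 mm with its top at 96 mm. Origin under its centre on the bench; x points to its back (away from the robot at yaw 0), y to its left, z up. The steel stud stands at (0, -95) mm in this frame, the bar's hinge is at y = +105 mm.
- stud_neck (a point): Centre of the stud's neck, a vertical steel shank 16 mm in diameter, 154.5 mm above the bench. Free neck from 148 mm (top of closed bar) to 161 mm (underside of the dark head, 27 mm in diameter, up to 172 mm). Axes as the mixer. The clip goes on from the front, moving along the mixer's +x; nothing higher than the bar stands in front.
- bar (a joint): Hinge of the aluminium hold-down bar (44 mm wide, 8 mm thick, reaching 222 mm from the hinge, its last 42 mm a fork with a 29 mm slot): 0 = closed, level, fork around the stud; grows as the bar lifts (rad). Starts half open. Friction in the hinge holds it at any angle; about 1 to 3 N at the end presses it down. It has a stop at 0.
- bar_hinge (a point): Bar's hinge axis (runs along the mixer's x), 144 mm above the bench, fixed on the mixer. The bar extends from here towards the stud, at joint 0 along the mixer's -y.
- bar_end (a point): Point on the middle of the bar's top face, 150 mm from the hinge axis, before the fork; press about here. Moves with the bar.
- clip: Hairpin spring clip, 128 mm long, 80 g: two waved 7 mm steel wire legs, orange grip. Origin: middle of the eye, where the stud's neck comes to lie. z: from leg tips (z -45.5) to grip (z 40 to 82 mm, 34 wide in y, 10 thick in x); x: clip's normal; symmetric. Mouth at the tips 33 mm, throat at z -10 is 10.6 mm and springs over the neck with about 8 to 15 N push. Starts upright in the holder, grip up.
- clip_grip (a point): Centre of the clip's orange grip block, 61 mm from the clip's origin (the eye). Lying flat, the clip's middle plane is 4 to 5 mm above what it lies on. The eye has about 2 mm of play on the neck.
- clip_holder: Fixed grey stand, base 75 x 95 x 12 mm, origin under its centre. The clip stands in a slot 10 mm wide (holder's x), 52 mm long (y); slot walls are 85.5 mm high, posts at y = +-29 mm 133 mm high. The grip block shows between the posts, 97 to 140 mm high, and can be taken only across its 10 mm thickness (holder's x). Lift 80 mm to clear the slot.
- mat: Fixed blue-green bench mat, 190 mm (x) x 150 mm (y), 3 mm thick, empty: room to lay the clip down and take it again. Origin under its centre.
- sample_box: Blue box with pale lid on the mixer's platform, 90 x 128 mm, 40 mm high, loose. Origin under its centre. It stands between hinge and stud, its lid at 139 mm, 1 mm below the closed bar.
- tube_rack: Bystander: lilac tube rack with capped tubes, 55 x 135 x 106 mm. Origin under its centre.
- beaker: Bystander: glass beaker, 68 mm wide, 90 mm high.
- reagent: Bystander: amber bottle, 62 mm wide, 140 mm high.
- petri_dishes: Bystander: stack of two dishes, 92 mm wide, 32 mm high.
- calculator: Bystander: pocket calculator, 150 x 100 x 22 mm.
- marker: Bystander: marker pen lying, 125 mm long.
- slide_box: Bystander: green slide box, 85 x 170 x 32 mm.
There are look-alikes about, which are no part of the job. What is shaped like the sample_box but yellow is not meant.

How it is judged (in metres and radians):
On the way, in this order (a step that is already met when the one before it is completed fails the run):
1. the bar is folded fully down around the stud (value of joint bar below 0.04 rad), for 0.2 s.
2. the clip has snapped over the stud's neck, above the bar (horizontal distance between clip and stud_neck below 0.005 m and z of clip in the frame of stud_neck between -0.007 and 0.006 m and angle between the x axis of clip and the z axis of mixer, either way round below 0.25 rad and value of joint bar below 0.04 rad), for 0.2 s.
At the end, for the whole second after the job is handed in: Bar down (joint under 0.04 rad); clip at rest on the stud's neck, eye centre within 5 mm of the stud's axis and from 7 mm below to 6 mm above the neck's centre, flat within 0.25 rad; sample box upright under the bar, within 25 mm of its start (30 mm of the bar's line) (all of step 2 and linear speed of clip below 0.02 m/s and x of sample_box in the frame of mixer between -0.03 and 0.03 m and distance of sample_box from where it was at the start of the episode below 0.025 m and angle between sample_box's own z axis and vertical below 0.1 rad); the robot touches nothing.
It fails at once if a bystander is shoved more than 30 mm (distance of any of tube_rack, beaker, reagent, petri_dishes, calculator, marker, slide_box from where it was at the start of the episode above 0.03 m).
It fails at once if a standing bystander is tipped over (angle between any of tube_rack, beaker, reagent's own z axis and vertical above 0.6 rad).
It also fails if it takes over 72 s, if anything falls off the work surface, if the arm or the gripper's body presses on something with over 40 N, if the wrist force passes 120 N, or if a joint passes its speed limit or range.

## Robot

A 7-joint arm with a two-finger parallel gripper is mounted at the origin on the work surface. World frame = base frame: x ahead of the robot, y to its left, z up, the work surface at z = 0. Lengths are in mm, angles in rad, forces in N, time in s.
With the tool pointing down it reaches from about 350 to 900 mm from the base axis. Payload 7.2 kg.
Tool frame: the origin (TCP) lies between the finger pads; the fingertips stand 11 mm ahead of it and the grasp point (between the pads) lies 8 mm behind it; z points along the fingers, y is the direction in which the jaws open and shut (so a half turn about z gives the same grasp; the last joint's range is limited). The gripper opens to 88 mm and grips with 3 to 60 N. Pads are 20 mm wide; open, the fingers measure 115 mm over their backs; the gripper's body (75 mm by 178 mm) begins 61 mm behind the grasp point.
Start: joints at [-1.316, 0.411, -0.013, 1.596, 0.006, 1.134, -0.082], TCP at [198.274, 592.719, 233.653] pointing down, gripper open.
Joint ranges: [-2.95, 2.95], [-0.29, 1.99], [-1.47, 1.44], [0.14, 2.54], [-1.03, 4.17], [0.13, 1.85], [-2.86, 2.86]. Speed limits (rad/s): [2.39, 2.39, 3.01, 3.01, 3.14, 3.14, 3.14].

## Interface

Orientations are given as a unit quaternion [x, y, z, w].
In Python, from rig import observe, cams, robot gives the robot as it stands.
- The arm moves only by the tool play_rows, never from a script. Its argument "commands" is a list of rows, each a list of 7 numbers: the turn, a rotation vector about the tool's x, y, z scaled (see below), then the shift along the tool's x, y, z scaled (see below), then the closure, from 0 (fully open) to 1 (shut). A call has 1 to 20 rows; each row shifts and turns the commanded pose from where the row before left it, along the tool's axes as they then stand; what a row does not reach is not made up. The controller multiplies each number of a shift by 0.04 m and each number of a turn by 5 degrees. A row lasts 1/12 s, in which the tool goes at most 41.7 mm and 7.16 degrees, less where a joint would pass 70% of its speed; a pose out of reach is approached as far as the arm can. A call with a number of a shift or a turn outside -1 to 1 is refused whole. A call with a gripper value outside its range is refused whole. The fingers move at their own pace and stop on an object; "force" is the grip in N (left out, the last holds). Time passes only in rows, so rows that do not move let the fingers close. It gives the time, the measured TCP pose, the force and the opening at its end, in the units of the state.
- observe(): the state, without advancing time (a new reading comes with each control period).
- cams.capture(name): name is "scene" or "top" or "wrist"; returns a dict with "image" (400x640x3 uint8, red, green, blue), "vertical_fov" (degrees; the focal length in pixels is half the picture's height over the tangent of half this angle, whatever the lens; pixels are square), "cx", "cy" (the principal point, pixels), "distortion" ([k1, k2, p1, p2, k3] as OpenCV has them; the pictures are not rectified), "origin" and "attitude" of the camera in the world. Camera axes: x right, y down, z forward; pixel columns grow to the right and rows downward; lengths in mm; the calibration is good to about 2 mm. A picture is of the moment at which its call begins. There is no depth.
- robot.sign_off(): hands the job in, once; it reports no verdict.
The state is a dict: "time": time; "joint_positions": joint angles; "joint_velocities": joint speeds; "tau": joint torques, N m; "tcp_pos": TCP position; "eef_rot": TCP orientation; "contact_force": force on the tool from outside, world axes, zero at the start; "moment": the same for the moment, N m; "width": finger opening in mm.
Only numpy, scipy, OpenCV 4.12 (cv2) and the standard library are available. Lean on these libraries where they do the work, as an engineer would, in place of code of your own. Each camera call takes 0.05 s, during which the arm holds its last target.

## Working session

There is one attempt and no reset: what is moved stays moved. The work goes in short steps, Python scripts to look and compute and a tool call to move; the robot and the scene stay as the last step left them, time stands still between calls to the robot, and variables do not carry over. Pictures are saved under pics/ and viewed, and the job is handed in when it is done.

Besides the shell and the picture viewer there is one more tool, called after "Call:" as name(argument=value, ...), one argument or row to a line, values as JSON. play_rows: Moves the arm, as the interface text tells. Shifts and turns lie within -1 to 1; 1 stands for 0.04 m of shift or 5 degrees of turn. Its arguments: {"type":"object","properties":{"commands":{"type":"array"},"force":{"type":"number"}},"required":["commands"]}

```bash
ls; mkdir -p pics; python3 - <<'E'
from rig import observe,cams,robot
import cv2
s=observe();print({k:s[k] for k in('time','tcp_pos','eef_rot','contact_force','width')})
for n in("scene","top","wrist"):
    c=cams.capture(n);cv2.imwrite(f"pics/{n}0.png",c["image"][:,:,::-1]);print(n,{k:v for k,v in c.items() if k!="image"})
E
```

```text
pics
{'time': 0.0, 'tcp_pos': array([198.15312751, 592.27171378, 232.82001677]), 'eef_rot': array([ 1.60696429e-01,  9.87003586e-01, -7.58001223e-04, -7.02380486e-05]), 'contact_force': array([-0.17801931, -0.43409227,  0.68770435]), 'width': 87.8277236758181}
scene {'vertical_fov': 57.12529989260402, 'cx': 314.1584243113383, 'cy': 191.8215350000242, 'distortion': array([-0.00963174,  0.        ,  0.        ,  0.        ,  0.        ]), 'origin': array([1023.59242769, -549.6739201 ,  857.72939652]), 'attitude': array([ 0.87379091,  0.30173106, -0.12458552, -0.36045286])}
top {'vertical_fov': 51.52102584973436, 'cx': 320.7349835653487, 'cy': 196.5924448306842, 'distortion': array([-0.04615656,  0.        ,  0.        ,  0.        ,  0.        ]), 'origin': array([ 397.56518197,   25.01848065, 1397.51583971]), 'attitude': array([ 0.71445232, -0.69637472,  0.04616838, -0.04988598])}
wrist {'vertical_fov': 58.366615404249515, 'cx': 318.883029441108, 'cy': 198.3525648552963, 'distortion': array([-0.07369206,  0.        ,  0.        ,  0.        ,  0.        ]), 'origin': array([126.83300364, 615.46757156, 385.16866876]), 'attitude': array([0.80352648, 0.57909748, 0.07972606, 0.11240578])}
```

View pics/scene0.png

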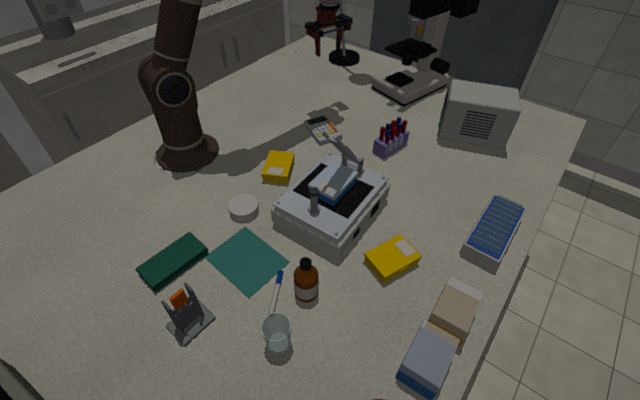

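View pics/top0.png

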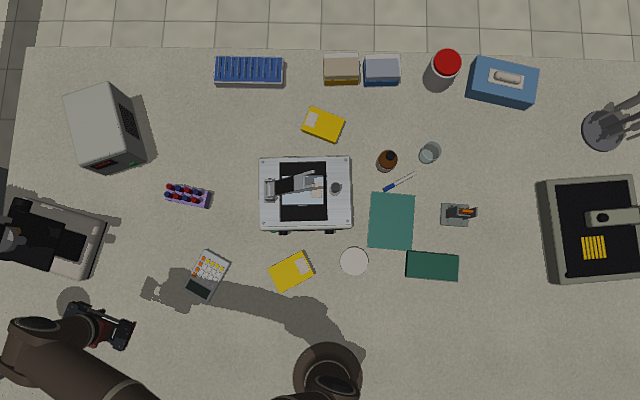

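View pics/wrist0.png

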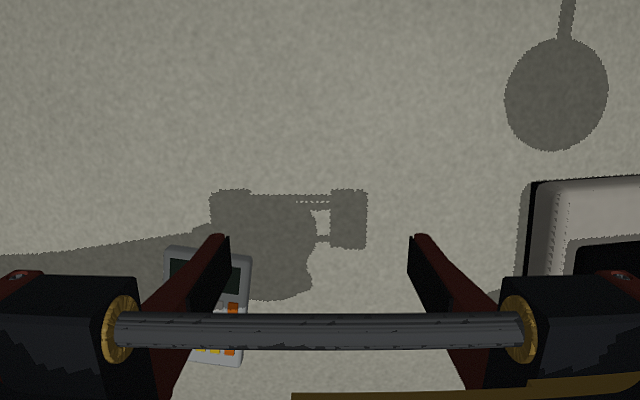

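The scene image shows the mixer at (330,200) with the bar half open and the blue box under it, and the holder with the orange clip at (187,310). In the top image the mixer is at (306,193), the stud at (336,187), the holder at (458,214) and the mat at (391,220). The yellow boxes at (290,271) and (323,125) are look-alikes. Next I'll enlarge the crops.

```bash
cat > h.py <<'E'
import numpy as np,cv2
from scipy.spatial.transform import Rotation as R
from rig import observe,cams,robot
def K(c):
    f=200/np.tan(np.radians(c["vertical_fov"])/2)
    return np.array([[f,0,c["cx"]],[0,f,c["cy"]],[0,0,1.]])
def ray(c,p):
    u=cv2.undistortPoints(np.array([[p]],float),K(c),c["distortion"])[0,0]
    return np.array(c["origin"]),R.from_quat(c["attitude"]).apply([u[0],u[1],1.])
def plane(c,p,z):
    o,d=ray(c,p);return o+d*(z-o[2])/d[2]
def proj(c,X):
    Rm=R.from_quat(c["attitude"]).as_matrix().T
    q,_=cv2.projectPoints(np.array(X,float).reshape(-1,1,3),cv2.Rodrigues(Rm)[0],-Rm@np.array(c["origin"]),K(c),c["distortion"]);return q[:,0]
def tri(c1,p1,c2,p2):
    o1,d1=ray(c1,p1);o2,d2=ray(c2,p2)
    t=np.linalg.lstsq(np.c_[d1,-d2],o2-o1,rcond=None)[0]
    a,b=o1+t[0]*d1,o2+t[1]*d2;return (a+b)/2,np.linalg.norm(a-b)
def crop(c,x,y,w,h,s,name):
    im=c["image"][y:y+h,x:x+w,::-1];cv2.imwrite("pics/"+name+".png",cv2.resize(im,None,fx=s,fy=s,interpolation=cv2.INTER_CUBIC))
E
python3 - <<'E'
from h import *
t=cams.capture("top");s=cams.capture("scene")
crop(t,250,145,110,100,6,"t_mix");crop(t,360,185,125,100,6,"t_hold");crop(s,260,130,140,130,5,"s_mix");crop(s,130,230,100,120,5,"s_hold")
E
```

```text
(no output)
```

View pics/t_mix.png

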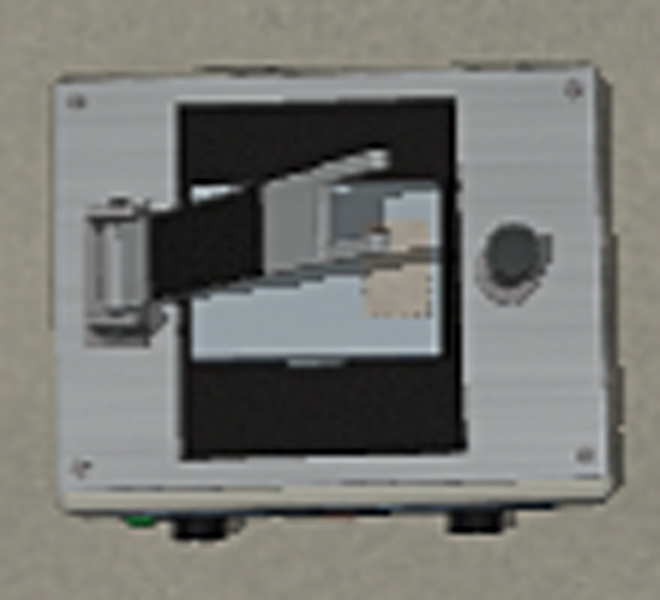

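View pics/t_hold.png

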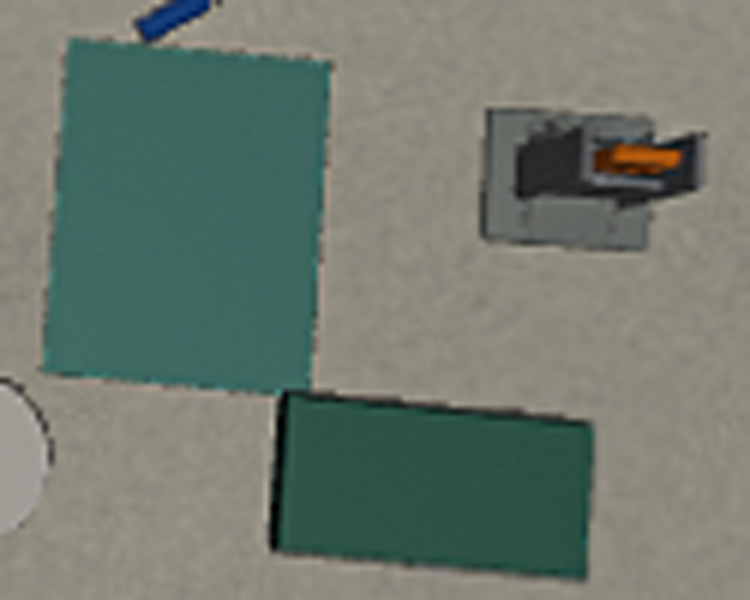

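View pics/s_mix.png

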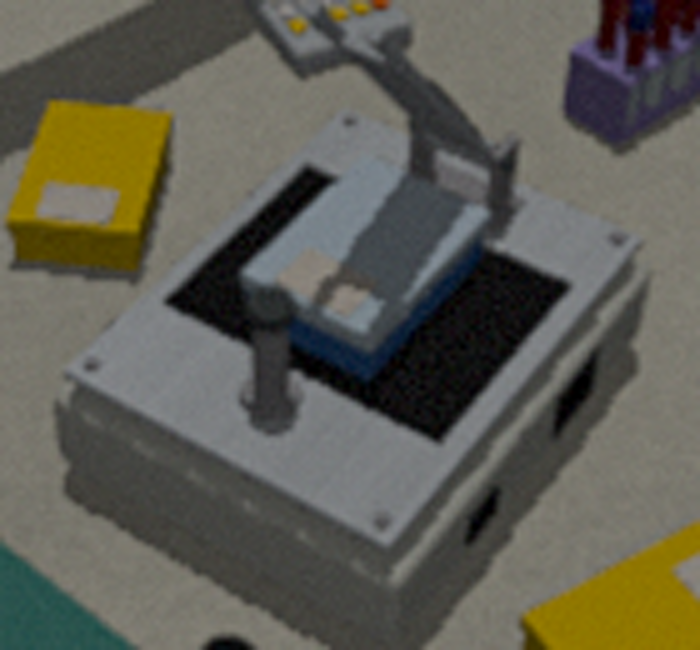

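View pics/s_hold.png

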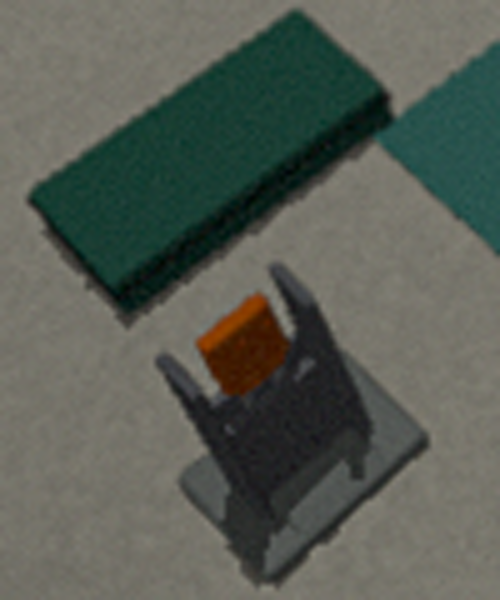

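```bash
python3 - <<'E'
from h import *
t=cams.capture("top");s=cams.capture("scene")
tm=lambda a:(np.array(a)/6+[250,145]-.42)
P=[plane(t,tm(a),96)[:2] for a in[(76,102),(573,90),(585,456),(80,469)]]
print("screws top",np.round(P,1),"ctr",np.mean(P,0), "lens",[np.linalg.norm(P[i]-P[i-1]) for i in range(4)])
# mixer x axis: from front (bottom) to back; y left
ey=(P[0]+P[3]-P[1]-P[2]);print("yaw",np.degrees(np.arctan2(-ey[0],ey[1])))
ex=(P[0]+P[1]-P[2]-P[3]);print("yaw",np.degrees(np.arctan2(ex[1],ex[0])))
sm=lambda a:(np.array(a)/5+[260,130]-.4)
Q=[plane(s,sm(a),96)[:2] for a in[(348,120),(92,365),(620,238),(382,520)]]
print("screws scene",np.round(Q,1),np.mean(Q,0))
print("stud head top",plane(t,tm((512,250)),172), plane(s,sm((270,300)),166))
th=lambda a:(np.array(a)/6+[360,185]-.42)
B=[plane(t,th(a),12)[:2] for a in[(487,108),(653,118),(647,250),(483,241)]]
print("base",np.round(B,1),np.mean(B,0),[np.linalg.norm(B[i]-B[i-1]) for i in range(4)])
sh=lambda a:(np.array(a)/5+[130,230]-.4)
for c,n in((t,"t"),(s,"s")):
    hsv=cv2.cvtColor(c["image"],cv2.COLOR_RGB2HSV)
    m=cv2.inRange(hsv,(5,180,70),(18,255,255))
    k,l,st,ce=cv2.connectedComponentsWithStats(m)
    for i in range(1,k):
        if st[i,4]>15:print(n,st[i],ce[i])
print("grip top corners top", [np.round(plane(t,th(a),140),1) for a in[(612,145),(683,152)]])
print("grip top edge scene",[np.round(plane(s,sh(a),140),1) for a in[(196,345),(262,293)]])
mm=[plane(t,th(a),3)[:2] for a in[(68,38),(332,62),(312,392),(43,372)]];print("mat",np.round(mm))
g=[plane(t,th(a),32)[:2] for a in[(285,393),(593,423),(586,578),(273,550)]];print("slide",np.round(g))
for p in[(387,161),(430,152),(440,165),(354,261),(500,240),(390,187)]:print(p,np.round(plane(t,p,20)))
E
```

```text
screws top [[684.2 225. ]
 [697.4 -40.8]
 [501.5 -50.6]
 [487.8 214. ]] ctr [592.71755624  86.87160704] lens [np.float64(196.69971650596472), np.float64(266.1087940073054), np.float64(196.11880893416176), np.float64(264.9365881741546)]
yaw 2.8928233203597777
yaw 3.0298772545896187
screws scene [[486.2 214.8]
 [501.8 -51.1]
 [683.7 226.1]
 [696.7 -40.2]] [592.11646013  87.41286966]
stud head top [597.44629781  -7.98339947 172.        ] [592.6756818   -2.86353161 166.        ]
base [[ 576.9 -370.9]
 [ 573.5 -465.1]
 [ 499.  -460.1]
 [ 501.9 -367.8]] [ 537.82802457 -415.98593829] [np.float64(75.05089001176923), np.float64(94.23932879685181), np.float64(74.68569541360853), np.float64(92.43708808420963)]
t [380 152  15  16 119] [386.26890756 161.32773109]
t [459 209  14   5  47] [465.91489362 210.9787234 ]
s [170 289  14  15  64] [176.125   294.96875]
grip top corners top [array([ 542.9, -398.4,  140. ]), array([ 540.2, -434.9,  140. ])]
grip top edge scene [array([ 537.1, -434. ,  140. ]), array([ 539. , -400.7,  140. ])]
mat [[ 612. -135.]
 [ 602. -285.]
 [ 416. -274.]
 [ 423. -123.]]
slide [[ 415. -253.]
 [ 402. -422.]
 [ 319. -417.]
 [ 330. -246.]]
(387, 161) [ 714. -187.   20.]
(430, 152) [ 749. -334.   20.]
(440, 165) [ 705. -368.   20.]
(354, 261) [375. -80.  20.]
(500, 240) [ 455. -566.   20.]
(390, 187) [ 624. -198.   20.]
```

```bash
python3 - <<'E'
from h import *
t=cams.capture("top");s=cams.capture("scene")
a=np.radians(2.95);h=np.array([587.1,191.9,144]);d=np.array([np.sin(a),-np.cos(a),0]);x=np.array([np.cos(a),np.sin(a),0])
for th in(.5,.6,.7,.8,.9,1.0):
    u=d*np.cos(th)+np.array([0,0,np.sin(th)])
    p=[h+222*u+18*x,h+222*u-18*x]
    print(th,np.round((proj(t,p)-[250,145])*6).tolist(),np.round((proj(s,p)-[260,130])*5).tolist())
o=observe();q=R.from_quat(o["eef_rot"]);print(q.as_matrix().round(3));print(q.inv().apply(np.array([126.8,615.5,385.2])-o["tcp_pos"]))
E
```

```text
0.5 [[502.0, 183.0], [504.0, 259.0]] [[305.0, 196.0], [246.0, 168.0]]
0.6 [[478.0, 176.0], [480.0, 253.0]] [[318.0, 154.0], [259.0, 127.0]]
0.7 [[449.0, 170.0], [451.0, 248.0]] [[334.0, 112.0], [274.0, 86.0]]
0.8 [[416.0, 164.0], [418.0, 243.0]] [[352.0, 70.0], [292.0, 44.0]]
0.9 [[378.0, 158.0], [380.0, 238.0]] [[372.0, 29.0], [311.0, 4.0]]
1.0 [[336.0, 153.0], [337.0, 235.0]] [[393.0, -10.0], [332.0, -35.0]]
[[-0.948  0.317 -0.   ]
 [ 0.317  0.948 -0.   ]
 [-0.    -0.    -1.   ]]
[  75.01391707   -1.04684523 -151.62604364]
```

Mixer is at (592.5, 87), yaw 2.95°, and the stud works out at (597.4, −7.8), which agrees with the direct head measurement. The bar angle is about 0.88 rad, and the grip is at about (539, −417). I'll rise and turn first.

Call:
play_rows(
  commands=[
    [0, 0, 0.98, 0, 0, -0.18, 1],
    [0, 0, 0.98, 0, 0, -0.18, 1],
    [0, 0, 0.98, 0, 0, -0.18, 1],
    [0, 0, 0.98, 0, 0, -0.18, 1],
    [0, 0, 0.98, 0, 0, -0.18, 1],
    [0, 0, 0.98, 0, 0, -0.18, 1],
    [0, 0, 0.98, 0, 0, -0.18, 1],
    [0, 0, 0.98, 0, 0, -0.18, 1],
    [0, 0, 0.98, 0, 0, -0.18, 1],
    [0, 0, 0.98, 0, 0, -0.18, 1],
    [0, 0, 0.98, 0, 0, -0.18, 1],
    [0, 0, 0.98, 0, 0, -0.18, 1],
    [0, 0, 0.98, 0, 0, -0.18, 1],
    [0, 0, 0.98, 0, 0, -0.18, 1],
  ],
  force=20,
)

```text
time: 1.62
tcp_pos: [198.2, 592.7, 334.8]
eef_rot: [0.69, 0.723, 0.0, -0.0]
contact_force: [0.2, 0.1, 0.0]
width: 0.9
```

```bash
cat >> h.py <<'E'
def need(target,az=None):
    """shift in tool units (1=40mm), turn about tool z to bring tool x to azimuth az"""
    o=observe();q=R.from_quat(o["eef_rot"]);M=q.as_matrix()
    print("t",round(o["time"],2),"tcp",o["tcp_pos"].round(1),"F",o["contact_force"].round(1),"w",round(o["width"],1),"x-az",np.degrees(np.arctan2(M[1,0],M[0,0])).round(2),"z",M[:,2].round(3))
    if target is not None:print("shift tool units",(q.inv().apply(np.array(target)-o["tcp_pos"])/40).round(3))
E
python3 -c "
from h import *
need([592,97,330])"
```

```text
t 1.62 tcp [198.2 592.7 334.8] F [0.2 0.1 0. ] w 0.9 x-az 92.66 z [-0.  0. -1.]
shift tool units [-12.836   9.258   0.12 ]
```

Call:
play_rows(
  commands=[
    [0, 0, 0, -0.713, 0.514, 0, 1],
    [0, 0, 0, -0.713, 0.514, 0, 1],
    [0, 0, 0, -0.713, 0.514, 0, 1],
    [0, 0, 0, -0.713, 0.514, 0, 1],
    [0, 0, 0, -0.713, 0.514, 0, 1],
    [0, 0, 0, -0.713, 0.514, 0, 1],
    [0, 0, 0, -0.713, 0.514, 0, 1],
    [0, 0, 0, -0.713, 0.514, 0, 1],
    [0, 0, 0, -0.713, 0.514, 0, 1],
    [0, 0, 0, -0.713, 0.514, 0, 1],
    [0, 0, 0, -0.713, 0.514, 0, 1],
    [0, 0, 0, -0.713, 0.514, 0, 1],
    [0, 0, 0, -0.713, 0.514, 0, 1],
    [0, 0, 0, -0.713, 0.514, 0, 1],
    [0, 0, 0, -0.713, 0.514, 0, 1],
    [0, 0, 0, -0.713, 0.514, 0, 1],
    [0, 0, 0, -0.713, 0.514, 0, 1],
    [0, 0, 0, -0.713, 0.514, 0, 1],
    [0, 0, 0, 0, 0, 0, 1],
  ],
)

```text
time: 3.2
tcp_pos: [596.7, 91.4, 334.5]
eef_rot: [0.692, 0.722, -0.001, 0.002]
contact_force: [-1.3, -0.6, 0.5]
width: 0.2
```

```bash
python3 - <<'E'
from h import *
need([592,97,290])
c=cams.capture("scene");crop(c,260,90,140,130,5,"s2")
E
```

```text
t 3.2 tcp [596.7  91.4 334.5] F [-1.3 -0.6  0.5] w 0.2 x-az 92.43 z [ 0.002 -0.004 -1.   ]
shift tool units [ 0.15  -0.114  1.112]
```

View pics/s2.png

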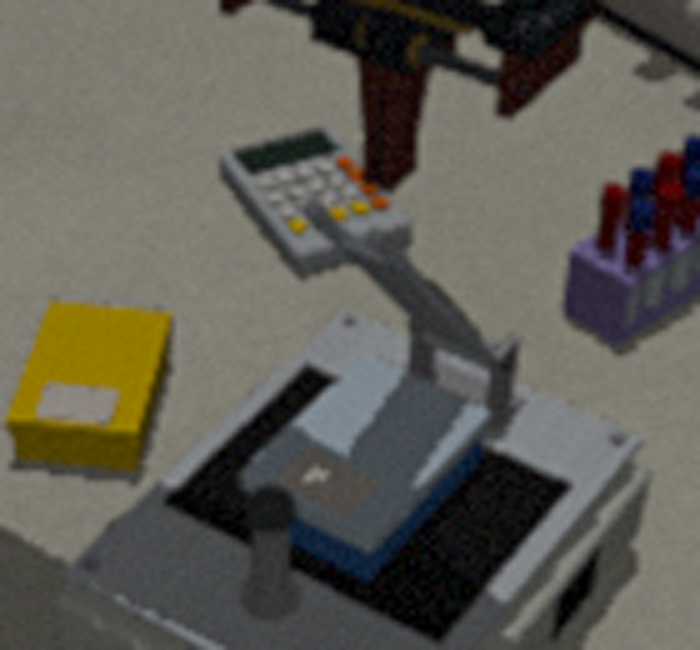

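Call:
play_rows(
  commands=[
    [0, 0, 0, 0, 0, 0.35, 1],
    [0, 0, 0, 0, 0, 0.35, 1],
    [0, 0, 0, 0, 0, 0.35, 1],
    [0, 0, 0, 0, 0, 0.35, 1],
    [0, 0, 0, -0.2, 0, 0.28, 1],
    [0, 0, 0, -0.2, 0, 0.28, 1],
    [0, 0, 0, -0.125, 0, 0.21, 1],
    [0, 0, 0, -0.125, 0, 0.21, 1],
    [0, 0, 0, -0.125, 0, 0.21, 1],
    [0, 0, 0, -0.083, 0, 0.233, 1],
    [0, 0, 0, -0.083, 0, 0.233, 1],
    [0, 0, 0, -0.083, 0, 0.233, 1],
    [0, 0, 0, -0.025, 0, 0.225, 1],
    [0, 0, 0, -0.025, 0, 0.225, 1],
    [0, 0, 0, -0.025, 0, 0.225, 1],
    [0, 0, 0, 0, 0, 0.16, 1],
    [0, 0, 0, 0, 0, 0.16, 1],
    [0, 0, 0, 0, 0, 0, 1],
  ],
)

```text
time: 4.75
tcp_pos: [595.4, 55.1, 161.6]
eef_rot: [0.689, 0.725, -0.001, -0.001]
contact_force: [-1.0, 0.3, 0.3]
width: 0.4
```

```bash
python3 - <<'E'
from h import *
need([594,50,158])
c=cams.capture("scene");crop(c,260,90,140,130,5,"s3")
E
```

```text
t 4.75 tcp [595.4  55.1 161.6] F [-1.   0.3  0.3] w 0.4 x-az 92.92 z [-0.002 -0.    -1.   ]
shift tool units [-0.127 -0.042  0.089]
```

View pics/s3.png

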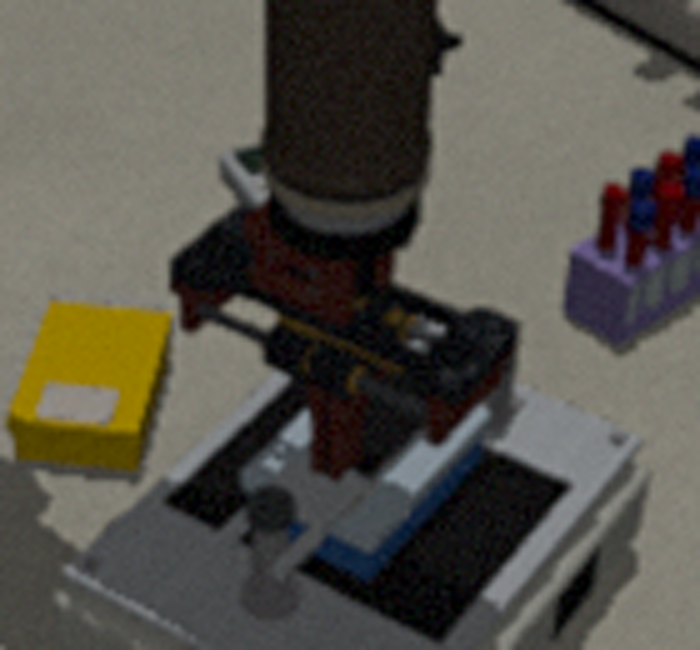

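The bar is nearly down, with its fork around the stud in the picture. I'll press gently the last few millimetres.

Call:
play_rows(
  commands=[
    [0, 0, 0, 0, 0, 0.05, 1],
    [0, 0, 0, 0, 0, 0.05, 1],
    [0, 0, 0, 0, 0, 0.03, 1],
    [0, 0, 0, 0, 0, 0.02, 1],
    [0, 0, 0, 0, 0, 0, 1],
    [0, 0, 0, 0, 0, 0, 1],
  ],
)

```text
time: 5.3
tcp_pos: [596.5, 55.1, 159.2]
eef_rot: [0.689, 0.725, 0.001, 0.0]
contact_force: [-4.7, -0.4, 14.9]
width: 0.3
```

Call:
play_rows(
  commands=[
    [0, 0, 0, 0, 0, -0.5, 1],
    [0, 0, 0, 0, 0, -0.8, 1],
    [0, 0, 0, 0, 0, -0.8, 1],
    [0, 0, 0, 0, 0, -0.5, 1],
    [0, 0, 0, 0, 0, 0, 0],
  ],
)

```text
time: 5.72
tcp_pos: [598.4, 54.8, 266.1]
eef_rot: [0.689, 0.725, 0.003, 0.002]
contact_force: [0.4, 0.6, 0.5]
width: 4.0
```

```bash
python3 - <<'E'
from h import *
need([539,-417,230])
c=cams.capture("scene");crop(c,260,90,140,130,5,"s4")
E
```

```text
t 5.72 tcp [598.4  54.8 266.1] F [0.4 0.6 0.5] w 4.0 x-az 92.9 z [ 0.008  0.002 -1.   ]
shift tool units [-11.706  -2.086   0.868]
```

View pics/s4.png

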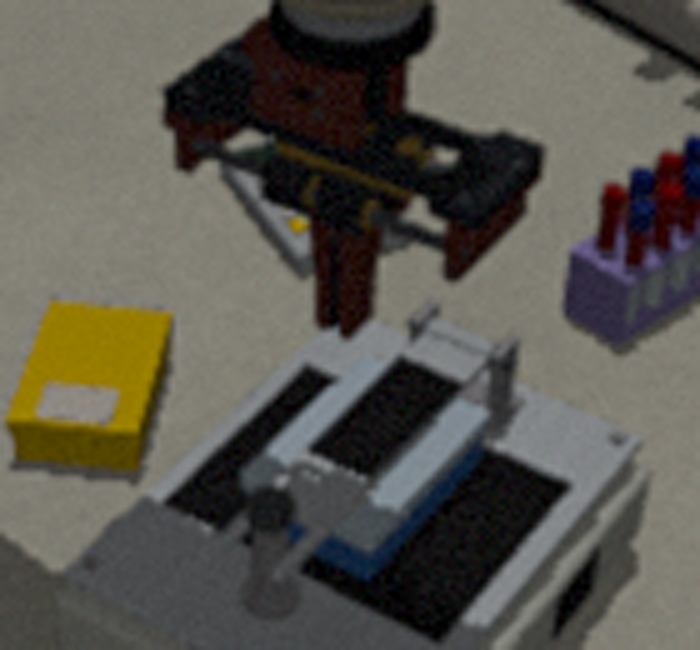

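The bar is level with its fork around the stud. Next is the holder.

Call:
play_rows(
  commands=[
    [0, 0, 0, -0.78, -0.139, 0, 0],
    [0, 0, 0, -0.78, -0.139, 0, 0],
    [0, 0, 0, -0.78, -0.139, 0, 0],
    [0, 0, 0, -0.78, -0.139, 0, 0],
    [0, 0, 0, -0.78, -0.139, 0, 0],
    [0, 0, 0, -0.78, -0.139, 0, 0],
    [0, 0, 0, -0.78, -0.139, 0, 0],
    [0, 0, 0, -0.78, -0.139, 0, 0],
    [0, 0, 0, -0.78, -0.139, 0, 0],
    [0, 0, 0, -0.78, -0.139, 0, 0],
    [0, 0, 0, -0.78, -0.139, 0, 0],
    [0, 0, 0, -0.78, -0.139, 0, 0],
    [0, 0, 0, -0.78, -0.139, 0, 0],
    [0, 0, 0, -0.78, -0.139, 0, 0],
    [0, 0, 0, -0.78, -0.139, 0, 0],
    [0, 0, 0.53, 0, 0, 0, 0],
    [0, 0, 0.53, 0, 0, 0, 0],
    [0, 0, 0, 0, 0, 0, 0],
    [0, 0, 0, 0, 0, 0, 0],
  ],
)

```text
time: 7.35
tcp_pos: [536.4, -416.3, 259.7]
eef_rot: [0.721, 0.693, -0.0, -0.001]
contact_force: [1.0, -0.9, -0.4]
width: 87.9
```

```bash
python3 - <<'E'
from h import *
need([539,-417,120])
c=cams.capture("wrist");cv2.imwrite("pics/w1.png",c["image"][:,:,::-1])
hsv=cv2.cvtColor(c["image"],cv2.COLOR_RGB2HSV)
m=cv2.inRange(hsv,(5,150,60),(20,255,255))
k,l,st,ce=cv2.connectedComponentsWithStats(m)
for i in range(1,k):
    if st[i,4]>30:print(st[i],ce[i],plane(c,ce[i],140), cv2.minAreaRect(np.argwhere(l==i)[:,::-1].astype(np.float32)))
E
```

```text
t 7.35 tcp [ 536.4 -416.3  259.7] F [ 1.  -0.9 -0.4] w 87.9 x-az 87.69 z [-0.001  0.001 -1.   ]
shift tool units [-0.019  0.072  3.493]
[316 165  14  50 630] [322.57777778 189.86984127] [ 538.72270205 -412.71574708  140.        ] ((322.5, 189.5), (49.0, 13.0), 90.0)
[107 301  10  13  33] [111.93939394 306.90909091] [ 345.91373953 -513.43133534  140.        ] ((111.7358627319336, 306.57550048828125), (4.953557968139648, 13.889386177062988), 29.05460548400879)
```

View pics/w1.png

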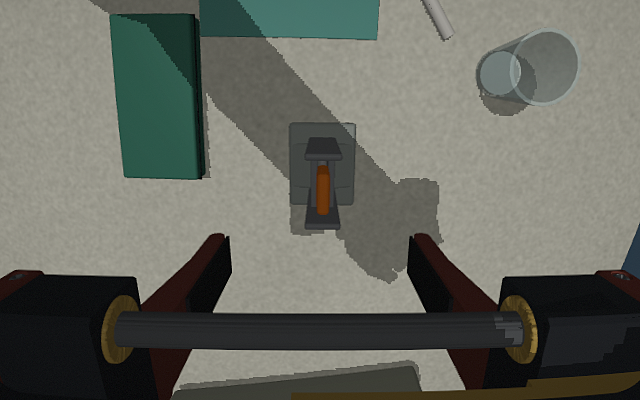

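The wrist view shows the orange grip centred at (322,190), with x about 539 and square to the jaws. I'll descend and grip.

Call:
play_rows(
  commands=[
    [0, 0, 0, 0, 0.07, 0.48, 0],
    [0, 0, 0, 0, 0, 0.48, 0],
    [0, 0, 0, 0, 0, 0.48, 0],
    [0, 0, 0, 0, 0, 0.48, 0],
    [0, 0, 0, 0, 0, 0.48, 0],
    [0, 0, 0, 0, 0, 0.4, 0],
    [0, 0, 0, 0, 0, 0.4, 0],
    [0, 0, 0, 0, 0, 0.3, 0],
    [0, 0, 0, 0, 0, 0, 0],
    [0, 0, 0, 0, 0, 0, 1],
    [0, 0, 0, 0, 0, 0, 1],
    [0, 0, 0, 0, 0, 0, 1],
    [0, 0, 0, 0, 0, 0, 1],
    [0, 0, 0, 0, 0, 0, 1],
    [0, 0, 0, 0, 0, 0, 1],
    [0, 0, 0, 0, 0, 0, 1],
    [0, 0, 0, 0, 0, 0, 1],
    [0, 0, 0, 0, 0, 0, 1],
  ],
  force=35,
)

```text
time: 8.9
tcp_pos: [539.4, -416.9, 121.1]
eef_rot: [0.722, 0.692, 0.0, 0.0]
contact_force: [-0.2, -0.5, 0.8]
width: 31.0
```

Call:
play_rows(
  commands=[
    [0, 0, 0, 0, 0, 0, 1],
    [0, 0, 0, 0, 0, 0, 1],
    [0, 0, 0, 0, 0, 0, 1],
    [0, 0, 0, 0, 0, 0, 1],
    [0, 0, 0, 0, 0, 0, 1],
  ],
)

```text
time: 9.32
tcp_pos: [539.2, -416.9, 121.0]
eef_rot: [0.722, 0.692, -0.0, -0.0]
contact_force: [0.8, -0.1, 0.3]
width: 9.8
```

Call:
play_rows(
  commands=[
    [0, 0, 0, 0, 0, -0.2, 1],
    [0, 0, 0, 0, 0, -0.4, 1],
    [0, 0, 0, 0, 0, -0.5, 1],
    [0, 0, 0, 0, 0, -0.5, 1],
    [0, 0, 0, 0, 0, -0.5, 1],
    [0, 0, 0, 0, 0, -0.5, 1],
    [0, 0, 0, 0, 0, -0.4, 1],
    [0, 0, 0, 0, 0, 0, 1],
  ],
)

```text
time: 9.98
tcp_pos: [540.3, -418.2, 245.3]
eef_rot: [0.722, 0.692, 0.001, 0.003]
contact_force: [0.0, -1.2, -0.7]
width: 9.6
```

```bash
python3 - <<'E'
from h import *
need([486,-193,260]);print(observe()["joint_positions"].round(2))
c=cams.capture("scene");crop(c,100,200,160,130,5,"s5")
E
```

```text
t 9.98 tcp [ 540.3 -418.2  245.3] F [ 0.  -1.2 -0.7] w 9.6 x-az 87.59 z [ 0.005 -0.003 -1.   ]
shift tool units [ 5.567 -1.591 -0.391]
[ 0.17  0.56  0.66  1.46 -0.36  1.23  0.83]
```

View pics/s5.png

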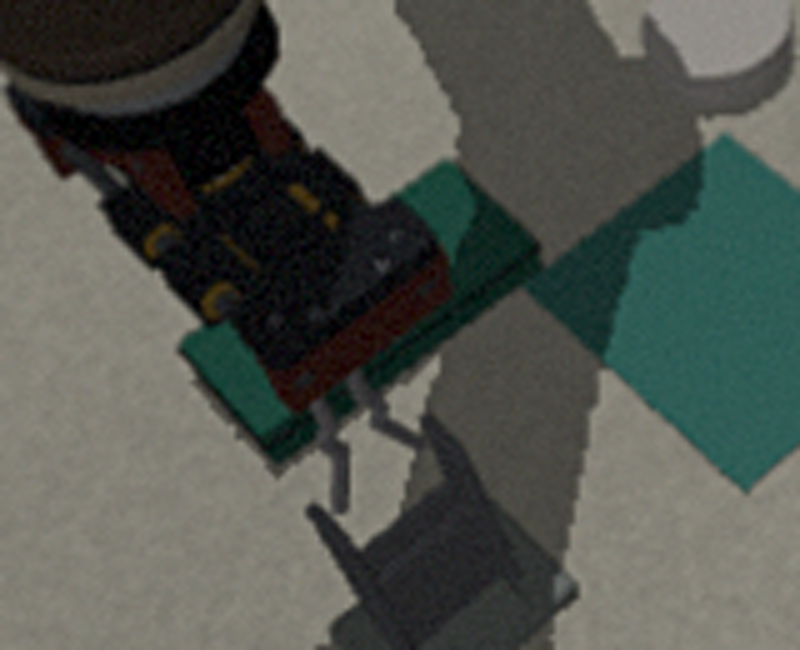

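Call:
play_rows(
  commands=[
    [0, 0, 0, 0, 0, -0.8, 1],
    [0, 0, 0, 0.3, -0.1, 0, 1],
    [0, 0, 0, 0.66, -0.15, 0, 1],
    [0, 0, 0, 0.66, -0.15, 0, 1],
    [0, 0, 0, 0.66, -0.15, 0, 1],
    [0, 0, 0, 0.66, -0.15, 0, 1],
    [0, 0, 0, 0.66, -0.15, 0, 1],
    [0, 0, 0, 0.66, -0.15, 0, 1],
    [0, 0, 0, 0.66, -0.15, 0, 1],
    [0, 0, 0, 0.66, -0.1, 0, 1],
    [-1, 0, 0, 0, 0, 0, 1],
    [-1, 0, 0, 0, 0, 0, 1],
    [-1, 0, 0, 0, 0, 0, 1],
    [-1, 0, 0, 0, 0, 0, 1],
    [-1, 0, 0, 0, 0, 0, 1],
    [-1, 0, 0, 0, 0, 0, 1],
    [-1, 0, 0, 0, 0, 0, 1],
    [0, 0, 0, 0, 0, 0, 1],
  ],
)

```text
time: 11.53
tcp_pos: [494.7, -191.2, 269.9]
eef_rot: [0.689, 0.659, 0.209, 0.216]
contact_force: [-1.6, 0.8, -1.1]
width: 9.7
```

```bash
python3 - <<'E'
from h import *
need([491,-193,90]);print(observe()["joint_positions"].round(2))
E
```

```text
t 11.53 tcp [ 494.7 -191.2  269.9] F [-1.6  0.8 -1.1] w 9.7 x-az 87.51 z [ 0.572 -0.023 -0.82 ]
shift tool units [-0.061 -2.651  3.635]
[-0.33 -0.12  0.71  2.27 -0.32  0.41  0.61]
```

Call:
play_rows(
  commands=[
    [-1, 0, 0, 0, 0, 0, 1],
    [-1, 0, 0, 0, 0, 0, 1],
    [-1, 0, 0, 0, 0, 0, 1],
    [0, 0, 0, -0.05, -0.437, 0.423, 1],
    [0, 0, 0, 0, -0.437, 0.423, 1],
    [0, 0, 0, 0, -0.437, 0.423, 1],
    [0, 0, 0, 0, -0.437, 0.423, 1],
    [0, 0, 0, 0, -0.437, 0.423, 1],
    [0, 0, 0, 0, -0.437, 0.423, 1],
    [0, 0, 0, 0, -0.437, 0.423, 1],
    [0, 0, 0, 0, 0, 0, 1],
    [0, 0, 0, 0, 0, 0, 1],
  ],
)

```text
time: 12.53
tcp_pos: [465.4, -198.6, 201.4]
eef_rot: [0.666, 0.652, 0.267, 0.246]
contact_force: [0.6, 0.2, -0.6]
width: 10.0
```

```bash
python3 - <<'E'
from h import *
need([507,-193,77]);print(observe()["joint_positions"].round(2))
c=cams.capture("scene");crop(c,150,150,160,140,5,"s6")
E
```

```text
t 12.53 tcp [ 465.4 -198.6  201.4] F [ 0.6  0.2 -0.6] w 10.0 x-az 89.57 z [ 0.676  0.021 -0.736]
shift tool units [ 0.036 -1.339  2.995]
[-0.95 -0.29  1.44  2.48 -1.03  0.13  1.55]
```

View pics/s6.png

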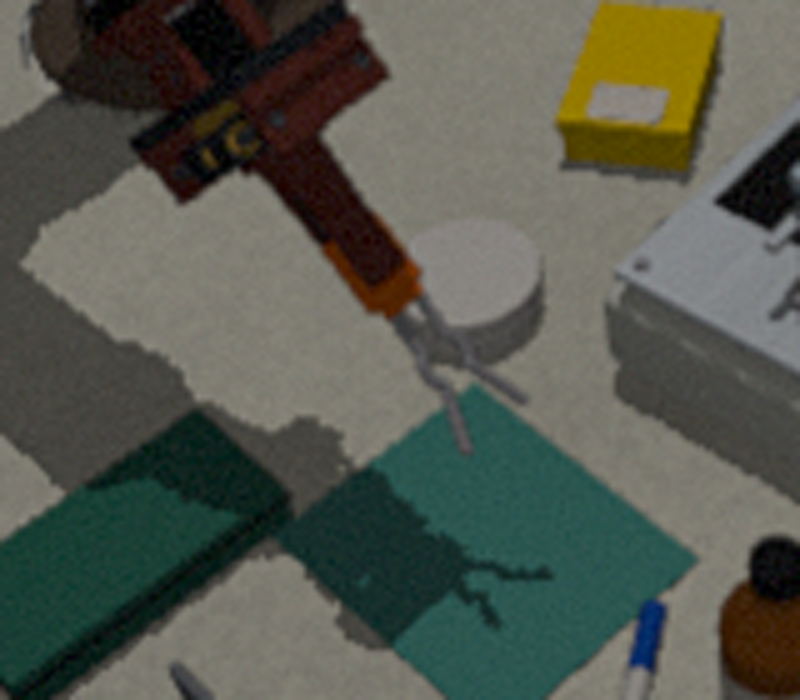

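The outward tilt this close to the base hits joint limits. I'll back out, and lay the clip on the open bench to the right, around (350, −560), where outward tilt is well within reach.

Call:
play_rows(
  commands=[
    [1, 0, 0, 0, 0, -0.6, 1],
    [1, 0, 0, 0, 0, -0.6, 1],
    [1, 0, 0, 0, 0, -0.6, 1],
    [1, 0, 0, 0, 0, -0.3, 1],
    [1, 0, 0, 0, 0, -0.3, 1],
    [1, 0, 0, 0, 0, 0, 1],
    [1, 0, 0, 0, 0, 0, 1],
    [1, 0, 0, 0, 0, 0, 1],
    [1, 0, 0, 0, 0, 0, 1],
    [0, 0, 0, 0, 0, 0, 1],
    [0, 0, 0, 0, 0, 0, 1],
  ],
)

```text
time: 13.5
tcp_pos: [453.8, -196.3, 252.7]
eef_rot: [0.697, 0.706, 0.104, 0.078]
contact_force: [-0.7, -0.1, -1.1]
width: 9.9
```

```bash
python3 - <<'E'
from h import *
need([350,-540,300]);print(observe()["joint_positions"].round(2))
print(observe()["eef_rot"],R.from_quat(observe()["eef_rot"]).as_matrix().round(3).tolist())
E
```

```text
t 13.5 tcp [ 453.8 -196.3  252.7] F [-0.7 -0.1 -1.1] w 9.9 x-az 90.99 z [ 0.255  0.039 -0.966]
shift tool units [-8.5   -2.273 -2.135]
[-0.18  0.03  0.61  2.08 -0.21  0.83  0.57]
[0.69661364 0.70555754 0.10418375 0.07787   ] [[-0.017, 0.967, 0.255], [0.999, 0.008, 0.039], [0.035, 0.256, -0.966]]
```

Call:
play_rows(
  commands=[
    [1, 0, 0, 0, 0, -0.5, 1],
    [1, 0, 0, 0, 0, -0.5, 1],
    [0.95, 0.4, 0, 0, 0, -0.2, 1],
    [0, 0, 0, 0, 0, 0, 1],
  ],
)

```text
time: 13.83
tcp_pos: [445.8, -197.6, 301.0]
eef_rot: [0.699, 0.714, 0.026, -0.025]
contact_force: [0.5, 0.6, -1.1]
width: 10.0
```

```bash
python3 - <<'E'
from h import *
need([350,-540,300])
E
```

```text
t 13.83 tcp [ 445.8 -197.6  301. ] F [ 0.5  0.6 -1.1] w 10.0 x-az 91.2 z [-0.     0.072 -0.997]
shift tool units [-8.489 -2.573 -0.59 ]
```

Call:
play_rows(
  commands=[
    [0, -0.83, 0, 0, 0, 0, 1],
    [0, 0, 0, -0.4, -0.13, 0, 1],
    [0, 0, 0, -0.8, -0.25, 0, 1],
    [0, 0, 0, -0.8, -0.25, 0, 1],
    [0, 0, 0, -0.8, -0.25, 0, 1],
    [0, 0, 0, -0.8, -0.25, 0, 1],
    [0, 0, 0, -0.8, -0.25, 0, 1],
    [0, 0, 0, -0.8, -0.25, 0, 1],
    [0, 0, 0, -0.8, -0.25, 0, 1],
    [0, 0, 0, -0.8, -0.25, 0, 1],
    [0, 0, 0, -0.8, -0.25, 0, 1],
    [0, 0, 0, -0.8, -0.25, 0, 1],
    [0, 0, 0, 0, 0, 0, 1],
  ],
)

```text
time: 14.92
tcp_pos: [339.3, -541.1, 299.5]
eef_rot: [0.703, 0.711, -0.002, 0.002]
contact_force: [-1.8, 0.9, -0.8]
width: 9.9
```

Call:
play_rows(
  commands=[
    [0, 0, 1, 0, 0, 0, 1],
    [0, 0, 1, 0, 0, 0, 1],
    [0, 0, 1, 0, 0, 0, 1],
    [0, 0, 1, 0, 0, 0, 1],
    [0, 0, 1, 0, 0, 0, 1],
    [0, 0, 1, 0, 0, 0, 1],
    [0, 0, 1, 0, 0, 0, 1],
    [0, 0, 1, 0, 0, 0, 1],
    [0, 0, 1, 0, 0, 0, 1],
    [0, 0, 1, 0, 0, 0, 1],
    [0, 0, 1, 0, 0, 0, 1],
    [0, 0, 0.6, 0, 0, 0, 1],
    [0, 0, 0, 0, 0, 0, 1],
  ],
)

```text
time: 16.0
tcp_pos: [344.2, -535.2, 299.7]
eef_rot: [0.959, 0.283, 0.001, 0.002]
contact_force: [-0.2, -0.1, -1.2]
width: 9.7
```

```bash
python3 - <<'E'
from h import *
need([360,-550,250]);print(observe()["joint_positions"].round(2))
c=cams.capture("top");cv2.imwrite("pics/t7.png",c["image"][:,:,::-1])
for p in((350,-560),(400,-620),(350,-480),(460,-560),(300,-600)):print(p,proj(c,[*p,0]).round())
E
```

```text
t 16.0 tcp [ 344.2 -535.2  299.7] F [-0.2 -0.1 -1.2] w 9.7 x-az 32.85 z [ 0.003 -0.002 -1.   ]
shift tool units [0.13  0.52  1.244]
[ 0.28  0.53  1.    1.52 -0.45  1.33  0.33]
(350, -560) [[496. 272.]]
(400, -620) [[514. 257.]]
(350, -480) [[473. 271.]]
(460, -560) [[496. 239.]]
(300, -600) [[509. 287.]]
```

View pics/t7.png

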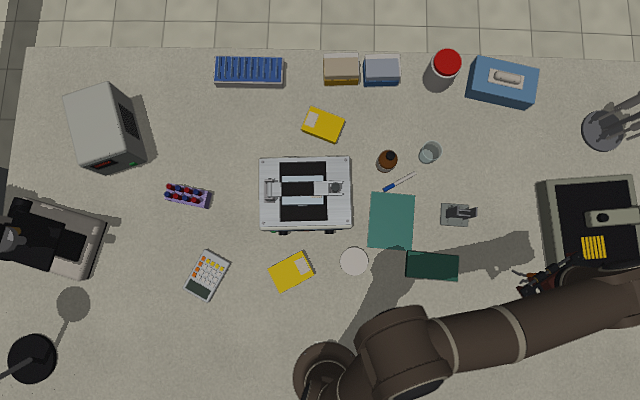

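Call:
play_rows(
  commands=[
    [-1, 0, 0, 0, 0, 0, 1],
    [-1, 0, 0, 0, 0, 0, 1],
    [-1, 0, 0, 0, 0, 0, 1],
    [-1, 0, 0, 0, 0, 0, 1],
    [-1, 0, 0, 0, 0, 0, 1],
    [-1, 0, 0, 0, 0, 0, 1],
    [-1, 0, 0, 0, 0, 0, 1],
    [-1, 0, 0, 0, 0, 0, 1],
    [0, 0, 0, 0, 0, 0, 1],
  ],
)

```text
time: 16.8
tcp_pos: [345.3, -530.6, 296.2]
eef_rot: [0.9, 0.27, 0.1, 0.327]
contact_force: [-0.3, 0.8, -1.7]
width: 9.8
```

```bash
python3 - <<'E'
from h import *
need([344,-535,90]);print(observe()["joint_positions"].round(2))
E
```

```text
t 16.8 tcp [ 345.3 -530.6  296.2] F [-0.3  0.8 -1.7] w 9.8 x-az 33.45 z [ 0.356 -0.534 -0.766]
shift tool units [-0.107 -3.253  3.998]
[-0.37  0.06  1.35  2.16 -0.16  0.28  0.11]
```

Call:
play_rows(
  commands=[
    [1, 0, 0, 0, 0, 0, 1],
    [0, 0, 0, 0, -0.36, 0.52, 1],
    [0, 0, 0, 0, -0.36, 0.52, 1],
    [0, 0, 0, 0, -0.36, 0.52, 1],
    [0, 0, 0, 0, -0.36, 0.52, 1],
    [0, 0, 0, 0, 0, 0, 1],
  ],
)

```text
time: 17.3
tcp_pos: [343.7, -534.5, 193.6]
eef_rot: [0.915, 0.272, 0.085, 0.285]
contact_force: [-1.3, 0.2, -1.6]
width: 9.9
```

```bash
python3 - <<'E'
from h import *
need([344,-535,93]);print(observe()["joint_positions"].round(2))
E
```

```text
t 17.3 tcp [ 343.7 -534.5  193.6] F [-1.3  0.2 -1.6] w 9.9 x-az 33.09 z [ 0.311 -0.476 -0.822]
shift tool units [-0.004 -1.418  2.077]
[ 0.3   0.26  0.69  2.18 -0.71  0.2   0.6 ]
```

Call:
play_rows(
  commands=[
    [0, 0, 0, 0, -0.36, 0.52, 1],
    [0, 0, 0, 0, -0.36, 0.52, 1],
    [0, 0, 0, 0, -0.36, 0.52, 1],
    [0, 0, 0, 0, 0, 0, 1],
    [0, 0, 0, 0, 0, 0, 1],
  ],
)

```text
time: 17.72
tcp_pos: [349.2, -542.7, 142.1]
eef_rot: [0.919, 0.272, 0.082, 0.275]
contact_force: [-0.1, 0.4, -0.4]
width: 10.2
```

```bash
python3 - <<'E'
from h import *
need([344,-535,93]);print(observe()["joint_positions"].round(2))
c=cams.capture("scene");crop(c,0,180,200,160,4,"s8")
E
```

```text
t 17.72 tcp [ 349.2 -542.7  142.1] F [-0.1  0.4 -0.4] w 10.2 x-az 32.97 z [ 0.3   -0.461 -0.835]
shift tool units [-0.006 -0.869  0.898]
[ 0.5   0.35  0.48  2.17 -1.03  0.13  0.9 ]
```

View pics/s8.png

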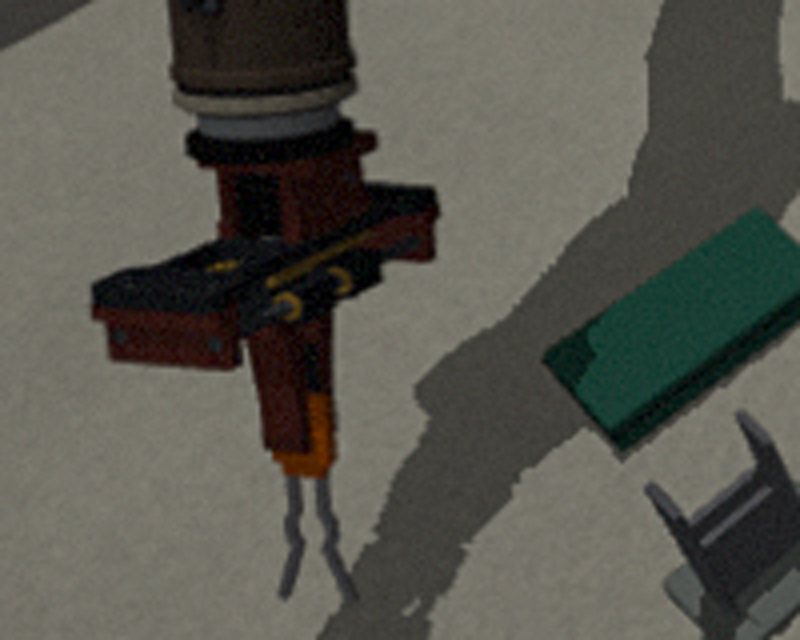

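Call:
play_rows(
  commands=[
    [0, 0, 0, 0.42, 0.39, 0.26, 1],
    [0, 0, 0, 0.42, 0.39, 0.26, 1],
    [0, 0, 0, 0.42, 0.39, 0.26, 1],
    [0, 0, 0, 0.42, 0.39, 0.26, 1],
    [0, 0, 0, 0.42, 0.39, 0.26, 1],
    [0, 0, 0, 0, 0, 0, 1],
    [0, 0, 0, 0, 0, 0, 1],
  ],
)

```text
time: 18.35
tcp_pos: [473.6, -573.2, 142.1]
eef_rot: [0.918, 0.274, 0.083, 0.276]
contact_force: [0.1, 0.5, -0.5]
width: 10.0
```

```bash
python3 - <<'E'
from h import *
need([470,-575,96]);print(observe()["joint_positions"].round(2))
E
```

```text
t 18.35 tcp [ 473.6 -573.2  142.1] F [ 0.1  0.5 -0.5] w 10.0 x-az 33.29 z [ 0.303 -0.461 -0.834]
shift tool units [-0.1   -0.646  0.955]
[ 0.23  0.56  0.71  1.95 -0.97  0.27  0.65]
```

Call:
play_rows(
  commands=[
    [0, 0, 0, 0, -0.2, 0.3, 1],
    [0, 0, 0, 0, -0.2, 0.3, 1],
    [0, 0, 0, 0, -0.16, 0.25, 1],
    [0, 0, 0, 0, 0, 0, 1],
    [0, 0, 0, 0, 0, 0, 1],
  ],
)

```text
time: 18.77
tcp_pos: [469.5, -574.4, 100.7]
eef_rot: [0.919, 0.272, 0.082, 0.275]
contact_force: [0.1, -0.4, -1.2]
width: 10.0
```

```bash
python3 - <<'E'
from h import *
need([470,-575,96]);print(observe()["joint_positions"].round(2))
c=cams.capture("scene");crop(c,0,200,200,160,4,"s9")
E
```

```text
t 18.77 tcp [ 469.5 -574.4  100.7] F [ 0.1 -0.4 -1.2] w 10.0 x-az 32.99 z [ 0.3   -0.461 -0.835]
shift tool units [ 0.002 -0.048  0.11 ]
[ 0.38  0.57  0.5   1.97 -1.    0.15  0.7 ]
```

View pics/s9.png

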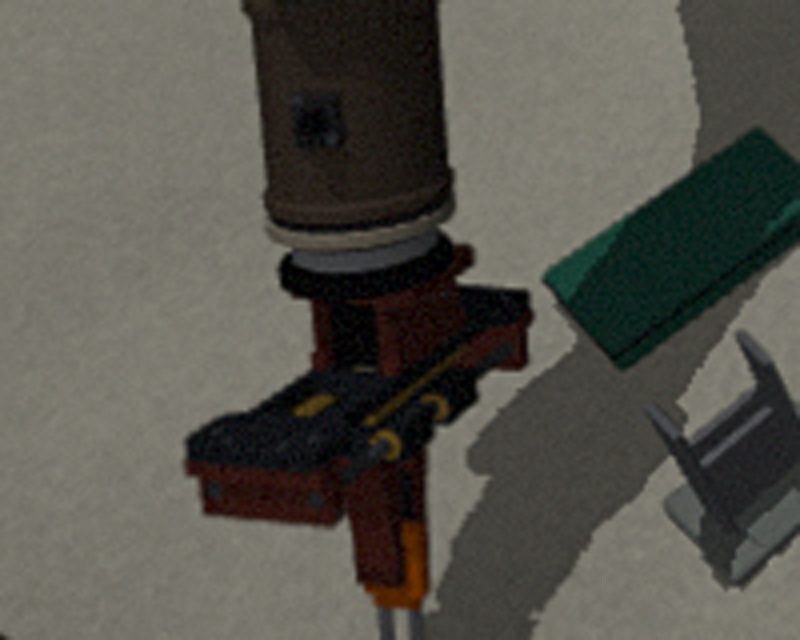

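Call:
play_rows(
  commands=[
    [0, 0, 0, 0, -0.04, 0.07, 1],
    [0, 0, 0, 0, -0.04, 0.06, 1],
    [0, 0, 0, 0, 0, 0, 1],
    [0, 0, 0, 0, 0, 0, 1],
  ],
)

```text
time: 19.15
tcp_pos: [470.9, -574.0, 93.8]
eef_rot: [0.918, 0.273, 0.082, 0.275]
contact_force: [0.5, -0.2, -1.1]
width: 9.9
```

Call:
play_rows(
  commands=[
    [0, 0, 0, 0, -0.05, 0.08, 1],
    [0, 0, 0, 0, 0, 0, 1],
    [0, 0, 0, 0, 0, 0, 1],
  ],
)

```text
time: 19.4
tcp_pos: [471.6, -575.1, 91.3]
eef_rot: [0.918, 0.273, 0.082, 0.276]
contact_force: [1.5, 0.5, 2.4]
width: 9.7
```

Contact is light, with Fz up by about 3 N. I'll open so that the clip leans on the lower finger.

Call:
play_rows(
  commands=[
    [0, 0, 0, 0, 0, 0, 0.7],
    [0, 0, 0, 0, 0, 0, 0.7],
    [0, 0, 0, 0, 0, 0, 0.5],
    [0, 0, 0, 0, 0, 0, 0.4],
    [0, 0, 0, 0, 0, 0, 0.2],
    [0, 0, 0, 0, 0, 0, 0],
    [0, 0, 0, 0, 0, 0, 0],
    [0, 0, 0, 0, 0, 0, 0],
    [0, 0, 0, 0, 0, 0, 0],
  ],
)

```text
time: 20.15
tcp_pos: [471.0, -574.3, 90.2]
eef_rot: [0.918, 0.273, 0.081, 0.275]
contact_force: [-0.2, 0.2, -0.2]
width: 66.2
```

```bash
python3 - <<'E'
from h import *
need(None)
c=cams.capture("scene");crop(c,20,260,200,140,4,"s10")
c=cams.capture("wrist");cv2.imwrite("pics/w10.png",c["image"][:,:,::-1])
E
```

```text
t 20.15 tcp [ 471.  -574.3   90.2] F [-0.2  0.2 -0.2] w 66.2 x-az 33.11 z [ 0.299 -0.46  -0.836]
```

View pics/s10.png

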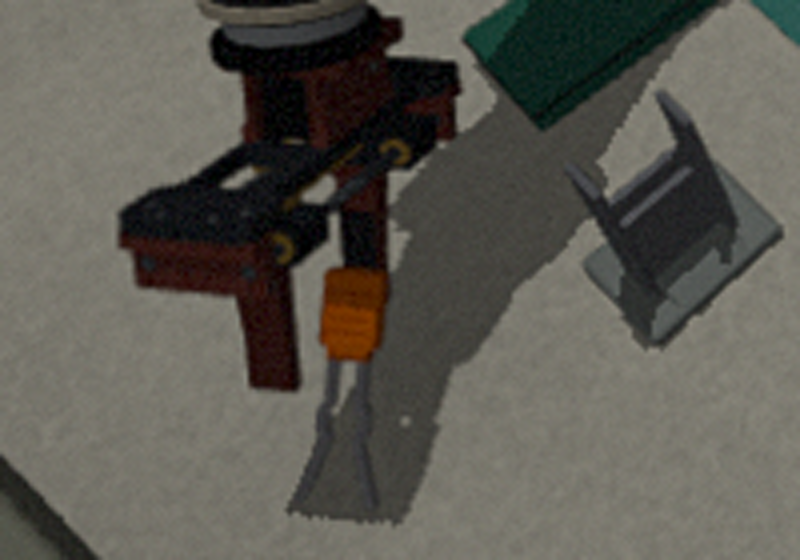

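View pics/w10.png

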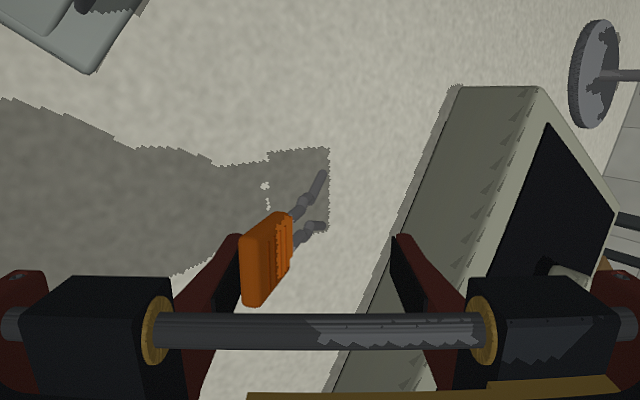

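The clip leans on the lower finger with its tips on the bench, as planned. I'll withdraw along the tool.

Call:
play_rows(
  commands=[
    [0, 0, 0, 0, 0, -0.3, 0],
    [0, 0, 0, 0, 0, -0.5, 0],
    [0, 0, 0, 0, 0, -0.6, 0],
    [0, 0, 0, 0, 0, -0.7, 0],
    [0, 0, 0, 0, 0, -0.7, 0],
    [0, 0, 0, 0, 0, -0.7, 0],
    [0, 0, 0, 0, 0, -0.7, 0],
    [1, 0, 0, 0, 0, -0.7, 0],
    [1, 0, 0, 0, 0, -0.2, 0],
    [1, 0, 0, 0, 0, 0, 0],
    [1, 0, 0, 0, 0, 0, 0],
    [1, 0, 0, 0, 0, 0, 0],
    [1, 0, 0, 0, 0, 0, 0],
    [0.7, 0, 0, 0, 0, 0, 0],
    [0, 0, 0, 0, 0, 0, 0],
  ],
)

```text
time: 21.5
tcp_pos: [411.3, -482.7, 259.7]
eef_rot: [0.958, 0.285, -0.001, -0.001]
contact_force: [0.3, 1.2, -0.0]
width: 87.7
```

```bash
python3 - <<'E'
from h import *
need(None);print(observe()["joint_positions"].round(2))
c=cams.capture("scene");crop(c,20,260,200,140,4,"s11")
c=cams.capture("wrist");cv2.imwrite("pics/w11.png",c["image"][:,:,::-1])
E
```

```text
t 21.5 tcp [ 411.3 -482.7  259.7] F [ 0.3  1.2 -0. ] w 87.7 x-az 33.14 z [-0.003  0.002 -1.   ]
[ 0.09  0.62  1.11  1.58 -0.57  1.3   0.29]
```

View pics/s11.png

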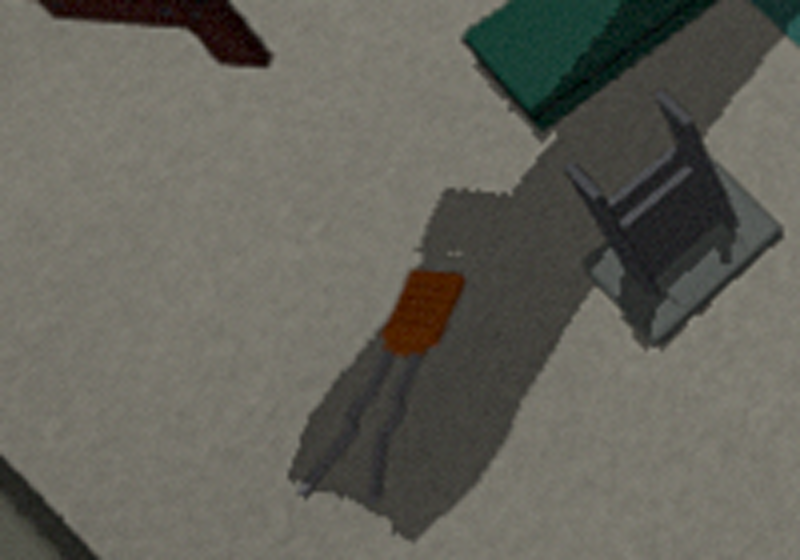

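View pics/w11.png

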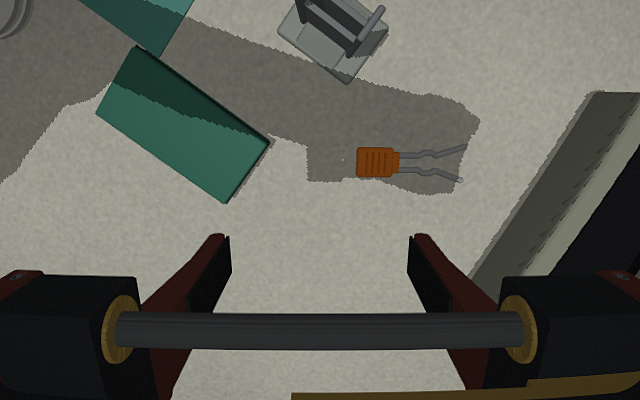

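The clip lies flat: the wrist view shows the grip at (377,162) and the tips at (466,147) and (462,181). I'll measure it.

```bash
python3 - <<'E'
from h import *
def orange(c,z,lo=(5,150,40)):
    hsv=cv2.cvtColor(c["image"],cv2.COLOR_RGB2HSV);m=cv2.inRange(hsv,lo,(18,255,255))
    k,l,st,ce=cv2.connectedComponentsWithStats(m)
    for i in range(1,k):
        if 60<st[i,4]<4000:
            b=cv2.boxPoints(cv2.minAreaRect(np.argwhere(l==i)[:,::-1].astype(np.float32)))
            w=np.array([plane(c,p,z)[:2] for p in b]);print(st[i],w.mean(0).round(1),w.round(1).tolist(),[np.linalg.norm(w[j]-w[j-1]).round(1) for j in(1,2)])
c=cams.capture("wrist");orange(c,9)
s=cams.capture("scene");orange(s,9)
tp=[plane(c,p,5)[:2] for p in((466,146),(462,181))];print("tips",tp,np.linalg.norm(tp[0]-tp[1]))
m=(tp[0]+tp[1])/2
g=plane(c,(377,162),9)[:2];print("g",g,"axis az (tips)",np.degrees(np.arctan2(*(m-g)[::-1])),np.linalg.norm(m-g))
need([*g,100])
E
```

```text
[ 357  147   43   30 1196] [ 449.6 -538. ] [[450.1, -508.4], [476.3, -548.2], [449.2, -568.1], [422.6, -527.4]] [np.float64(47.6), np.float64(33.6)]
[294 266  24  23 408] [ 681.4 -150.2] [[636.1, -147.3], [682.0, -104.5], [725.7, -154.2], [681.7, -194.8]] [np.float64(62.7), np.float64(66.1)]
[116 328  20  21 283] [ 450.8 -537.1] [[447.2, -564.6], [419.5, -519.0], [455.4, -509.6], [481.3, -555.1]] [np.float64(53.4), np.float64(37.1)]
tips [array([ 520.2342612 , -613.53638249]), array([ 485.38266485, -635.80687823])] 41.35950615068462
g [ 448.56868405 -537.24597552] axis az (tips) -58.18410826577476 102.88439505807051
t 21.7 tcp [ 410.3 -481.3  260.2] F [-0.   0.5 -0.3] w 88.0 x-az 33.09 z [ 0. -0. -1.]
shift tool units [0.038 1.692 4.006]
```

Call:
play_rows(
  commands=[
    [0, 0, 1, 0, 0, 0, 0],
    [0, 0, 1, 0, 0, 0, 0],
    [0, 0, 1, 0, 0, 0, 0],
    [0, 0, 1, 0, 0, 0, 0],
    [0, 0, 1, 0, 0, 0, 0],
    [0, 0, 1, 0, 0, 0, 0],
    [0, 0, 1, 0, 0, 0, 0],
    [0, 0, 1, 0, 0, 0, 0],
    [0, 0, 1, 0, 0, 0, 0],
    [0, 0, 1, 0, 0, 0, 0],
    [0, 0, 1, 0, 0, 0, 0],
    [0, 0, 1, 0, 0, 0, 0],
    [0, 0, 1, 0, 0, 0, 0],
    [0, 0, 1, 0, 0, 0, 0],
    [0, 0, 1, 0, 0, 0, 0],
    [0, 0, 1, 0, 0, 0, 0],
    [0, 0, 1, 0, 0, 0, 0],
    [0, 0, 1, 0, 0, 0, 0],
    [0, 0, 0.1, 0, 0, 0, 0],
    [0, 0, 0, 0, 0, 0, 0],
  ],
)

```text
time: 23.37
tcp_pos: [410.9, -480.8, 260.6]
eef_rot: [0.878, -0.479, 0.0, -0.0]
contact_force: [-0.7, -0.3, 0.4]
width: 87.6
```

```bash
python3 - <<'E'
from h import *
need([448.5,-536.5,100]);print(observe()["joint_positions"].round(2))
c=cams.capture("wrist");cv2.imwrite("pics/w12.png",c["image"][:,:,::-1])
E
```

```text
t 23.37 tcp [ 410.9 -480.8  260.6] F [-0.7 -0.3  0.4] w 87.6 x-az -57.25 z [ 0.001  0.    -1.   ]
shift tool units [ 1.678 -0.034  4.016]
[ 0.01  0.8   1.4   1.59 -0.79  1.43 -1.1 ]
```

View pics/w12.png

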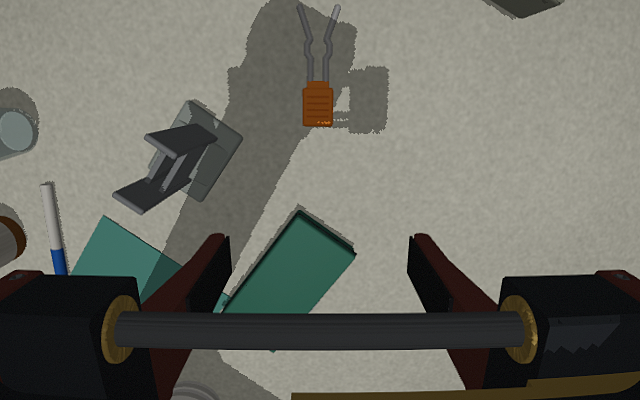

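Call:
play_rows(
  commands=[
    [0, 0, 0, 0.42, 0, 0.5, 0],
    [0, 0, 0, 0.42, 0, 0.6, 0],
    [0, 0, 0, 0.42, 0, 0.6, 0],
    [0, 0, 0, 0.42, 0, 0.6, 0],
    [0, 0, 0, 0, 0, 0.6, 0],
    [0, 0, 0, 0, 0, 0.6, 0],
    [0, 0, 0, 0, 0, 0.5, 0],
    [0, 0, 0, 0, 0, 0, 0],
    [0, 0, 0, 0, 0, 0, 0],
  ],
)

```text
time: 24.17
tcp_pos: [446.7, -537.5, 100.0]
eef_rot: [0.878, -0.479, -0.001, -0.0]
contact_force: [-0.4, -0.7, 0.6]
width: 87.9
```

```bash
python3 - <<'E'
from h import *
need([448.5,-536.5,14]);print(observe()["joint_positions"].round(2))
c=cams.capture("wrist");cv2.imwrite("pics/w13.png",c["image"][:,:,::-1])
E
```

```text
t 24.17 tcp [ 446.7 -537.5  100. ] F [-0.4 -0.7  0.6] w 87.9 x-az -57.28 z [-0.001  0.001 -1.   ]
shift tool units [ 0.007 -0.052  2.149]
[ 0.17  0.99  1.19  1.57 -0.96  1.25 -1.05]
```

View pics/w13.png

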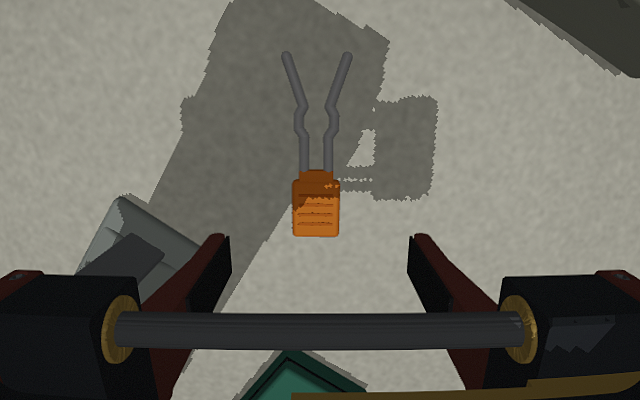

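Call:
play_rows(
  commands=[
    [0, 0, 0, 0, -0.03, 0.45, 0],
    [0, 0, 0, 0, 0, 0.45, 0],
    [0, 0, 0, 0, 0, 0.45, 0],
    [0, 0, 0, 0, 0, 0.35, 0],
    [0, 0, 0, 0, 0, 0.25, 0],
    [0, 0, 0, 0, 0, 0.15, 0.2],
    [0, 0, 0, 0, 0, 0.03, 0.3],
    [0, 0, 0, 0, 0, 0, 0.3],
  ],
  force=50,
)

```text
time: 24.88
tcp_pos: [448.0, -537.7, 15.9]
eef_rot: [0.877, -0.48, 0.0, 0.0]
contact_force: [0.6, -0.3, 0.4]
width: 71.1
```

Call:
play_rows(
  commands=[
    [0, 0, 0, 0, 0, 0.06, 0.5],
    [0, 0, 0, 0, 0, 0, 0.7],
    [0, 0, 0, 0, 0, 0, 1],
    [0, 0, 0, 0, 0, 0, 1],
    [0, 0, 0, 0, 0, 0, 1],
    [0, 0, 0, 0, 0, 0, 1],
    [0, 0, 0, 0, 0, 0, 1],
    [0, 0, 0, 0, 0, 0, 1],
  ],
)

```text
time: 25.55
tcp_pos: [447.9, -537.3, 12.8]
eef_rot: [0.877, -0.48, -0.0, -0.0]
contact_force: [0.9, 0.3, 1.5]
width: 33.6
```

```bash
python3 - <<'E'
from h import *
need([448.5,-536.5,14])
E
```

```text
t 25.55 tcp [ 447.9 -537.3   12.8] F [0.9 0.3 1.5] w 33.6 x-az -57.37 z [-0.  0. -1.]
shift tool units [-0.009 -0.023 -0.03 ]
```

The grip is held at 33.6 mm. I'll lift, look, and turn to the mixer's heading.

Call:
play_rows(
  commands=[
    [0, 0, 0, 0, 0, -0.3, 1],
    [0, 0, 0, 0, 0, -0.7, 1],
    [0, 0, 0, 0, 0, -0.8, 1],
    [0, 0, 0, 0, 0, -0.8, 1],
    [0, 0, 0, 0, 0, -0.8, 1],
    [0, 0, 0, 0, 0, -0.8, 1],
    [0, 0, 0, 0, 0, -0.8, 1],
    [0, 0, 0, 0, 0, -0.8, 1],
    [0, 0, -1, 0, 0, 0, 1],
    [0, 0, -1, 0, 0, 0, 1],
    [0, 0, -1, 0, 0, 0, 1],
    [0, 0, -1, 0, 0, 0, 1],
    [0, 0, -1, 0, 0, 0, 1],
    [0, 0, -1, 0, 0, 0, 1],
    [0, 0, -1, 0, 0, 0, 1],
    [0, 0, -1, 0, 0, 0, 1],
    [0, 0, 0, 0, 0, 0, 1],
  ],
)

```text
time: 26.97
tcp_pos: [447.5, -537.5, 245.5]
eef_rot: [0.989, -0.149, -0.0, -0.0]
contact_force: [0.0, 0.8, -0.7]
width: 33.2
```

```bash
python3 - <<'E'
from h import *
need([461.6,-14.8,250]);print(observe()["joint_positions"].round(2))
c=cams.capture("wrist");cv2.imwrite("pics/w14.png",c["image"][:,:,::-1])
E
```

```text
t 26.97 tcp [ 447.5 -537.5  245.5] F [ 0.   0.8 -0.7] w 33.2 x-az -17.19 z [-0.  0. -1.]
shift tool units [ -3.525 -12.587  -0.108]
[ 0.21  0.74  1.08  1.42 -0.66  1.36 -0.56]
```

View pics/w14.png

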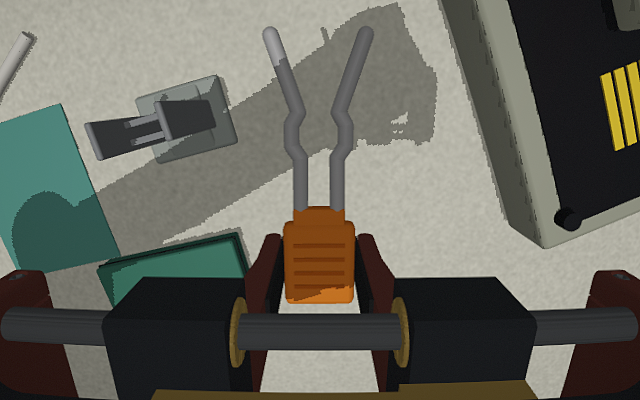

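Call:
play_rows(
  commands=[
    [0, 0, -1, 0, 0, 0, 1],
    [0, 0, -1, 0, 0, 0, 1],
    [0, 0, -1, 0, 0, 0, 1],
    [0, 0, -1, 0, 0, 0, 1],
    [0, 0, 0, 0.064, -0.81, 0, 1],
    [0, 0, 0, 0.064, -0.81, 0, 1],
    [0, 0, 0, 0.064, -0.81, 0, 1],
    [0, 0, 0, 0.064, -0.81, 0, 1],
    [0, 0, 0, 0.064, -0.81, 0, 1],
    [0, 0, 0, 0.064, -0.81, 0, 1],
    [0, 0, 0, 0.064, -0.81, 0, 1],
    [0, 0, 0, 0.064, -0.81, 0, 1],
    [0, 0, 0, 0.064, -0.81, 0, 1],
    [0, 0, 0, 0.064, -0.81, 0, 1],
    [0, 0, 0, 0.064, -0.81, 0, 1],
    [0, 0, 0, 0.064, -0.81, 0, 1],
    [0, 0, 0, 0.064, -0.81, 0, 1],
    [0, 0, 0, 0.064, -0.81, 0, 1],
    [0, 0, 0, 0.064, -0.81, 0, 1],
    [0, 0, 0, 0.064, -0.81, 0, 1],
  ],
)

```text
time: 28.68
tcp_pos: [464.7, -16.2, 245.2]
eef_rot: [1.0, 0.021, -0.0, -0.001]
contact_force: [1.6, 0.1, -1.0]
width: 33.5
```

Call:
play_rows(
  commands=[
    [0, 0, 0, 0, 0, 0, 1],
    [0, 0, 0, 0, 0, 0, 1],
    [0, 0, 0, 0, 0, 0, 1],
  ],
)

```text
time: 28.93
tcp_pos: [465.0, -18.1, 245.1]
eef_rot: [1.0, 0.022, -0.0, -0.0]
contact_force: [0.2, -0.4, -0.9]
width: 33.5
```

```bash
python3 - <<'E'
from h import *
need([461.6,-14.8,162.8]);print(observe()["joint_positions"].round(2))
c=cams.capture("wrist");cv2.imwrite("pics/w15.png",c["image"][:,:,::-1])
E
```

```text
t 28.93 tcp [465.  -18.1 245.1] F [ 0.2 -0.4 -0.9] w 33.5 x-az 2.51 z [-0.     0.001 -1.   ]
shift tool units [-0.08  -0.085  2.057]
[-1.18  0.32  1.39  2.   -0.35  1.11 -1.16]
```

View pics/w15.png

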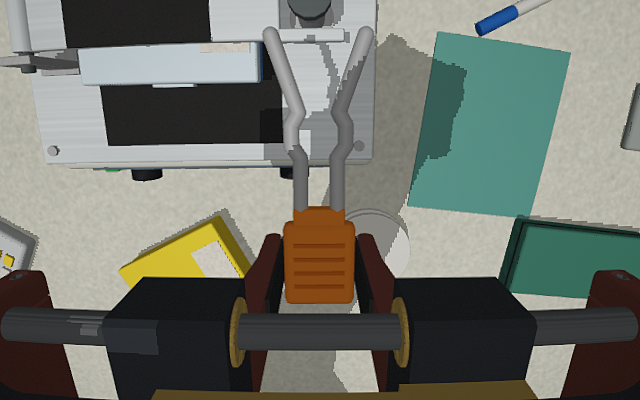

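Call:
play_rows(
  commands=[
    [0, 0, -0.09, -0.08, -0.085, 0.4, 1],
    [0, 0, 0, 0, 0, 0.5, 1],
    [0, 0, 0, 0, 0, 0.5, 1],
    [0, 0, 0, 0, 0, 0.4, 1],
    [0, 0, 0, 0, 0, 0.25, 1],
    [0, 0, 0, 0, 0, 0, 1],
    [0, 0, 0, 0, 0, 0, 1],
    [0, 0, 0, 0, 0, 0, 1],
  ],
)

```text
time: 29.65
tcp_pos: [462.3, -15.2, 163.7]
eef_rot: [1.0, 0.026, 0.0, -0.0]
contact_force: [0.5, -0.4, -1.8]
width: 33.7
```

```bash
python3 - <<'E'
from h import *
need([461.6,-14.8,162.8])
c=cams.capture("wrist");cv2.imwrite("pics/w16.png",c["image"][:,:,::-1])
for p in((597.4,-7.8,172),(597.4,-7.8,154.5)):print(proj(c,p))
s=cams.capture("scene");crop(s,240,150,140,110,6,"s16")
E
```

```text
t 29.65 tcp [462.3 -15.2 163.7] F [ 0.5 -0.4 -1.8] w 33.7 x-az 2.98 z [ 0.001  0.    -1.   ]
shift tool units [-0.018 -0.011  0.022]
[[315.69609765 -76.46314012]]
[[316.049907   -56.74179538]]
```

View pics/w16.png

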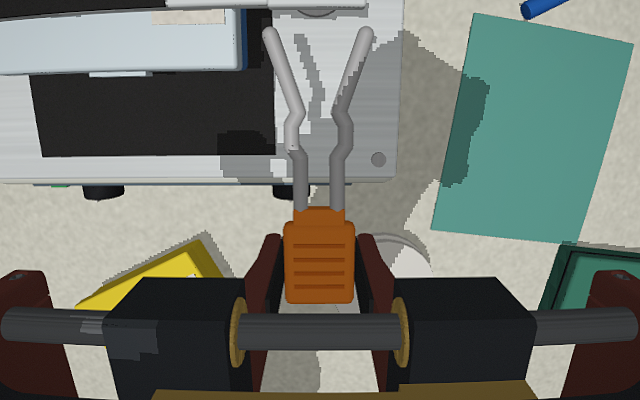

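View pics/s16.png

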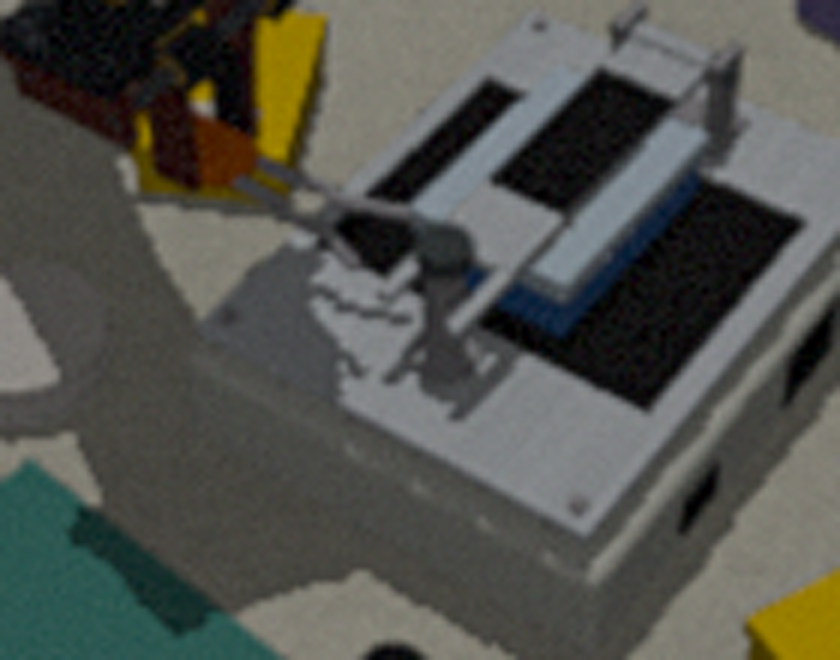

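```bash
python3 - <<'E'
from h import *
o=observe();q=R.from_quat(o["eef_rot"])
c=cams.capture("wrist")
for z in(150,155,160):
  print(z,[ (q.inv().apply(plane(c,p,z)-o["tcp_pos"])).round(1).tolist() for p in((268,28),(368,28),(285,300),(354,300),(285,225),(354,225))])
E
```

```text
150 [[103.4, -21.2, 13.8], [103.4, 22.0, 13.8], [-28.8, -17.0, 13.7], [-28.8, 19.4, 13.7], [13.3, -15.9, 13.7], [13.3, 18.1, 13.7]]
155 [[102.5, -20.5, 8.8], [102.5, 21.3, 8.8], [-25.7, -16.5, 8.7], [-25.7, 18.8, 8.7], [15.1, -15.4, 8.7], [15.1, 17.6, 8.7]]
160 [[101.6, -19.9, 3.8], [101.6, 20.7, 3.8], [-22.6, -16.0, 3.7], [-22.6, 18.3, 3.7], [17.0, -14.9, 3.7], [17.0, 17.1, 3.7]]
```

Call:
play_rows(
  commands=[
    [0, 0, 0, 0.15, 0, 0, 1],
    [0, 0, 0, 0.25, 0, 0.015, 1],
    [0, 0, 0, 0.25, 0, 0, 1],
    [0, 0, 0, 0.25, 0, 0, 1],
    [0, 0, 0, 0.25, 0, 0, 1],
    [0, 0, 0, 0.1, 0, 0, 1],
    [0, 0, 0, 0, 0, 0, 1],
    [0, 0, 0, 0, 0, 0, 1],
  ],
)

```text
time: 30.47
tcp_pos: [511.6, -12.2, 162.0]
eef_rot: [1.0, 0.027, -0.001, 0.0]
contact_force: [0.7, -0.3, -0.3]
width: 33.5
```

```bash
python3 - <<'E'
from h import *
need([597.4-57.5*.9987,-7.8-57.5*.0515,162.8])
c=cams.capture("wrist");cv2.imwrite("pics/w17.png",c["image"][:,:,::-1])
s=cams.capture("scene");crop(s,260,140,110,100,7,"s17")
E
```

```text
t 30.47 tcp [511.6 -12.2 162. ] F [ 0.7 -0.3 -0.3] w 33.5 x-az 3.04 z [-0.001 -0.    -1.   ]
shift tool units [ 0.71   0.003 -0.021]
```

View pics/w17.png

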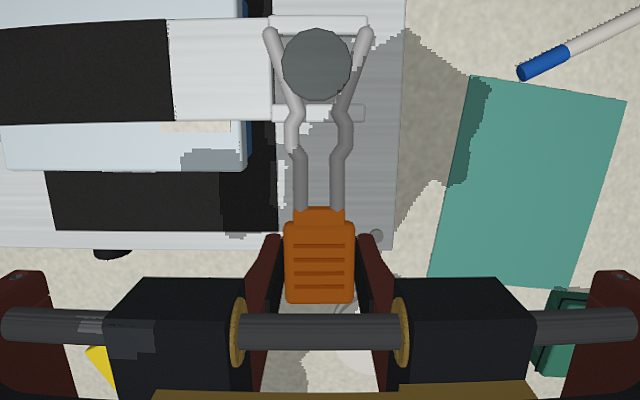

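View pics/s17.png

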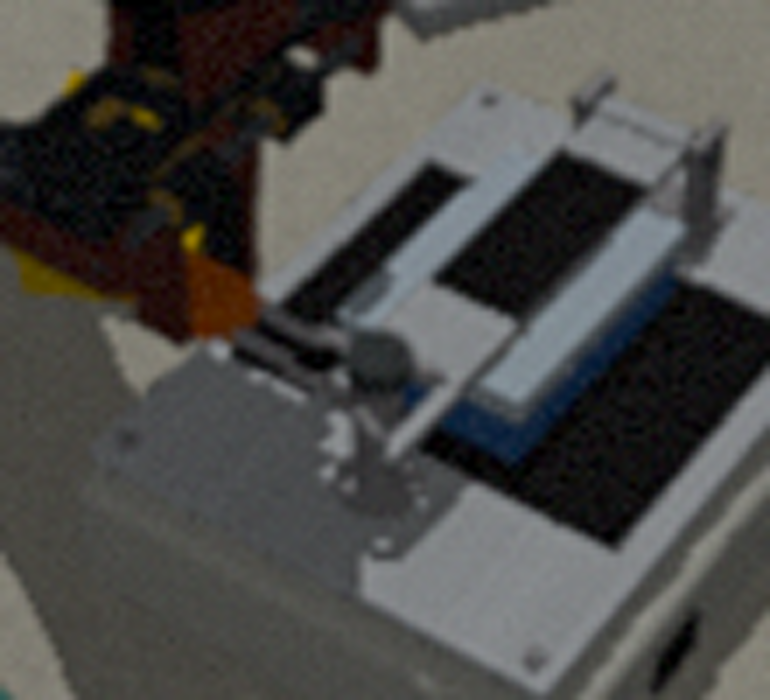

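Both legs straddle the neck, under the head (centre at (316,64)) and over the bar. I'll push home.

Call:
play_rows(
  commands=[
    [0, 0, 0, 0.12, 0, 0, 1],
    [0, 0, 0, 0.12, 0, 0, 1],
    [0, 0, 0, 0.12, 0, 0, 1],
    [0, 0, 0, 0.12, 0, 0, 1],
    [0, 0, 0, 0.12, 0, 0, 1],
    [0, 0, 0, 0.1, 0, 0, 1],
    [0, 0, 0, 0, 0, 0, 1],
    [0, 0, 0, 0, 0, 0, 1],
  ],
)

```text
time: 31.23
tcp_pos: [540.4, -10.2, 162.4]
eef_rot: [1.0, 0.027, 0.0, -0.0]
contact_force: [-0.7, -0.3, -0.8]
width: 33.5
```

```bash
python3 - <<'E'
from h import *
need([597.4-57.5*.9987,-7.8-57.5*.0515,162.8])
c=cams.capture("wrist");cv2.imwrite("pics/w18.png",c["image"][:,:,::-1])
E
```

```text
t 31.23 tcp [540.4 -10.2 162.4] F [-0.7 -0.3 -0.8] w 33.5 x-az 3.09 z [ 0.  0. -1.]
shift tool units [-0.01   0.014 -0.011]
```

View pics/w18.png

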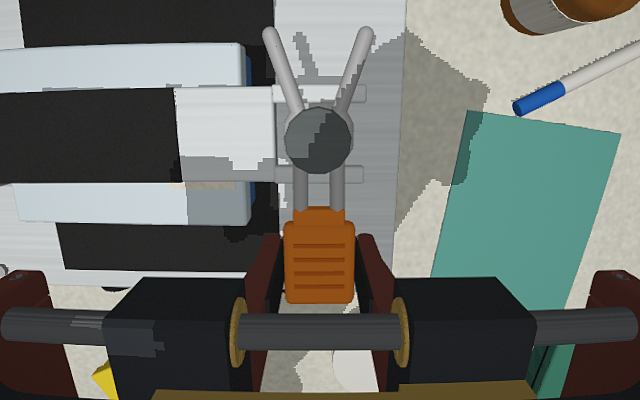

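Force is back to zero past the throat. A small push and pull will feel for the seat.

Call:
play_rows(
  commands=[
    [0, 0, 0, 0.05, 0, 0, 1],
    [0, 0, 0, 0, 0, 0, 1],
    [0, 0, 0, 0, 0, 0, 1],
  ],
)

```text
time: 31.53
tcp_pos: [541.7, -9.9, 162.3]
eef_rot: [1.0, 0.027, -0.0, -0.0]
contact_force: [-0.5, 0.3, -0.3]
width: 33.6
```

Call:
play_rows(
  commands=[
    [0, 0, 0, -0.05, 0, 0, 1],
    [0, 0, 0, -0.05, 0, 0, 1],
    [0, 0, 0, 0, 0, 0, 1],
    [0, 0, 0, 0, 0, 0, 1],
  ],
)

```text
time: 31.87
tcp_pos: [537.5, -10.2, 162.3]
eef_rot: [1.0, 0.027, -0.0, -0.0]
contact_force: [0.5, -0.2, -1.4]
width: 33.2
```

Call:
play_rows(
  commands=[
    [0, 0, 0, 0.1, 0, 0, 1],
    [0, 0, 0, 0.05, 0, 0, 1],
    [0, 0, 0, 0, 0, 0, 1],
    [0, 0, 0, 0, 0, 0, 1],
  ],
)

```text
time: 32.2
tcp_pos: [542.5, -9.9, 161.8]
eef_rot: [1.0, 0.027, -0.002, -0.001]
contact_force: [-4.6, 1.1, 1.7]
width: 33.3
```

```bash
python3 - <<'E'
from h import *
need(None)
o=observe();q=R.from_quat(o["eef_rot"])
c=cams.capture("wrist");crop(c,240,0,160,320,3,"w19") if 0 else crop(c,230,10,180,220,3,"w19")
for x in(102.5,67.5,57.5,47.5):print(x,proj(c,o["tcp_pos"]+q.apply([x,0.5,8])).round(0))
print("stud neck",proj(c,[597.4,-7.8,154.5]),proj(c,[597.4,-7.8,172]))
E
```

```text
t 32.2 tcp [542.5  -9.9 161.8] F [-4.6  1.1  1.7] w 33.3 x-az 3.07 z [-0.004  0.001 -1.   ]
102.5 [[318.  27.]]
67.5 [[318. 113.]]
57.5 [[318. 136.]]
47.5 [[318. 158.]]
stud neck [[319.00493264 141.6043629 ]] [[318.99585873 147.05639071]]
```

View pics/w19.png

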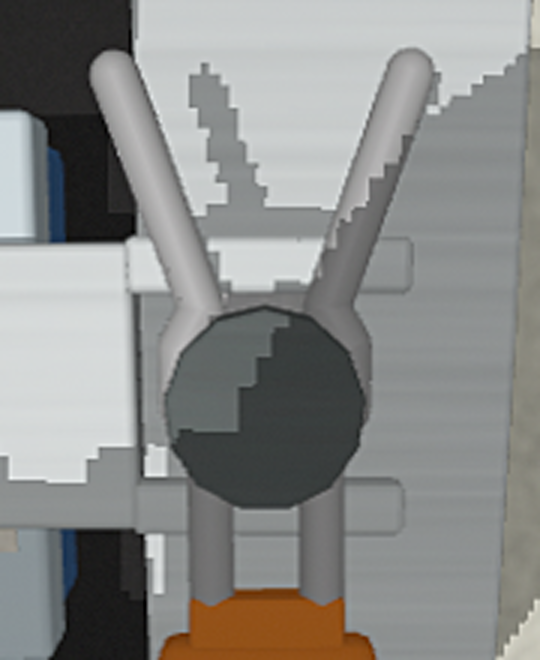

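The clip is snapped in. It resists at 542.5 and is free back to about 538, which matches the eye's play, and the throat is visible beyond the neck. I'll centre it, lower about 1 mm and let go.

Call:
play_rows(
  commands=[
    [0, 0, 0, -0.06, 0, 0.02, 1],
    [0, 0, 0, 0, 0, 0.01, 1],
    [0, 0, 0, 0, 0, 0, 1],
    [0, 0, 0, 0, 0, 0, 0.6],
    [0, 0, 0, 0, 0, 0, 0.5],
    [0, 0, 0, 0, 0, 0, 0.4],
    [0, 0, 0, 0, 0, 0, 0.2],
    [0, 0, 0, 0, 0, 0, 0.1],
    [0, 0, 0, 0, 0, 0, 0.1],
    [0, 0, 0, 0, 0, 0, 0.1],
  ],
)

```text
time: 33.08
tcp_pos: [541.3, -10.1, 161.1]
eef_rot: [1.0, 0.027, -0.0, -0.0]
contact_force: [-0.5, -0.3, -0.0]
width: 71.3
```

```bash
python3 - <<'E'
from h import *
need(None)
c=cams.capture("wrist");cv2.imwrite("pics/w20.png",c["image"][:,:,::-1])
E
```

```text
t 33.08 tcp [541.3 -10.1 161.1] F [-0.5 -0.3 -0. ] w 71.3 x-az 3.08 z [-0.  0. -1.]
```

View pics/w20.png

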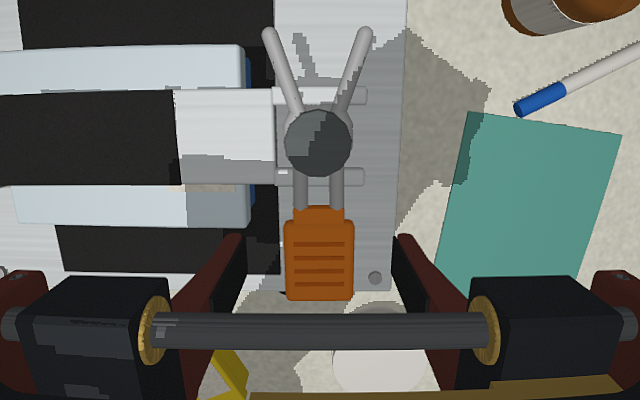

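The clip stayed put with the fingers clear of it. I'll raise the arm and check.

Call:
play_rows(
  commands=[
    [0, 0, 0, 0, 0, -0.3, 0],
    [0, 0, 0, 0, 0, -0.6, 0],
    [0, 0, 0, 0, 0, -0.8, 0],
    [0, 0, 0, -0.6, 0, -0.7, 0],
    [0, 0, 0, -0.8, 0, -0.5, 0],
    [0, 0, 0, -0.6, 0, 0, 0],
    [0, 0, 0, 0, 0, 0, 0],
    [0, 0, 0, 0, 0, 0, 0],
    [0, 0, 0, 0, 0, 0, 0],
  ],
)

```text
time: 33.88
tcp_pos: [462.1, -13.6, 277.6]
eef_rot: [1.0, 0.028, 0.0, -0.001]
contact_force: [-0.4, 0.4, -0.4]
width: 87.8
```

```bash
python3 - <<'E'
from h import *
need(None)
c=cams.capture("wrist");cv2.imwrite("pics/w21.png",c["image"][:,:,::-1])
t=cams.capture("top");cv2.imwrite("pics/t21.png",t["image"][:,:,::-1])
s=cams.capture("scene");crop(s,260,140,110,100,7,"s21")
hsv=cv2.cvtColor(s["image"],cv2.COLOR_RGB2HSV)
for cc,n in((c,"w"),(s,"s")):
    hsv=cv2.cvtColor(cc["image"],cv2.COLOR_RGB2HSV);m=cv2.inRange(hsv,(5,150,40),(18,255,255))
    k,l,st,ce=cv2.connectedComponentsWithStats(m)
    for i in range(1,k):
        if 40<st[i,4]<6000:print(n,st[i],ce[i],plane(cc,ce[i],158).round(1))
print("expected grip ctr",(597.4-61*.9987,-7.8-61*.0515))
E
```

```text
t 33.88 tcp [462.1 -13.6 277.6] F [-0.4  0.4 -0.4] w 87.8 x-az 3.17 z [ 0.     0.002 -1.   ]
w [ 298   56   46   68 2895] [320.32055268  90.59309154] [541.  -10.9 158. ]
s [287 181  20  13 160] [297.075  186.9875] [546.1 -16.4 158. ]
s [294 266  24  23 410] [305.6097561  277.62195122] [ 742.3 -221.4  158. ]
expected grip ctr (536.4793, -10.9415)
```

View pics/s21.png

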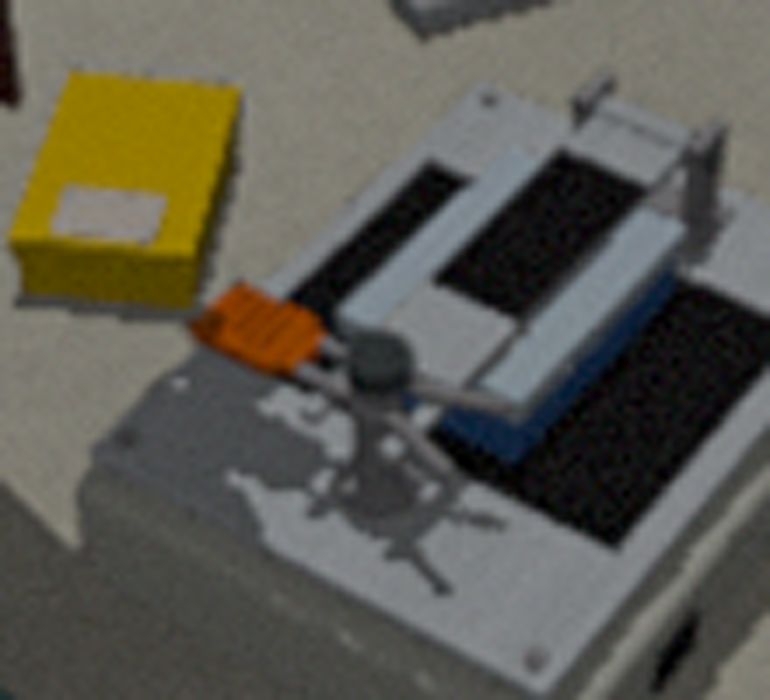

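View pics/w21.png

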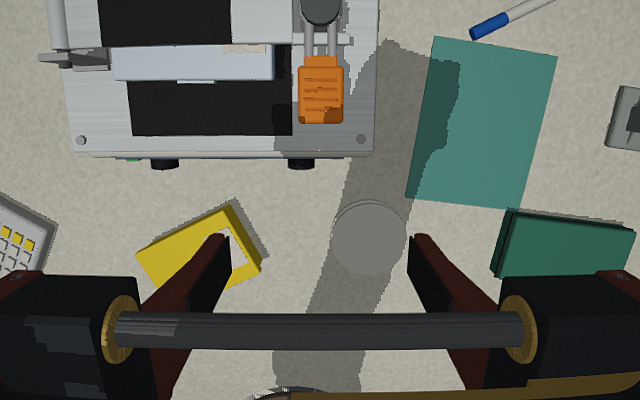

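View pics/t21.png

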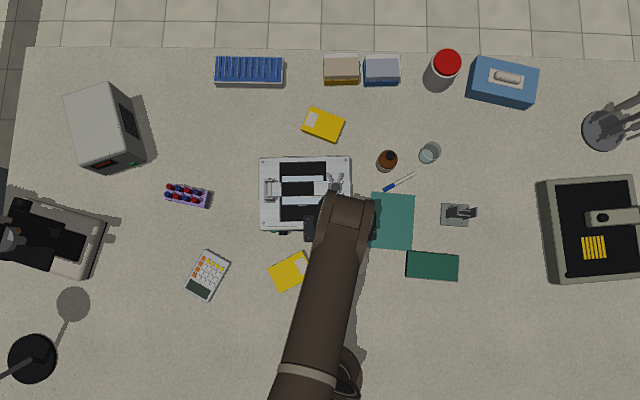

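Call:
play_rows(
  commands=[
    [0, 0, 0, 0, 0, -0.5, 0],
    [0, 0, 0, 0.5, 0, 0, 0],
    [0, 0, 0, 0.5, 0, 0, 0],
    [0, 0, 0, 0.5, 0, 0, 0],
    [0, 0, 0, 0, 0, 0, 0],
    [0, 0, 0, 0, 0, 0, 0],
    [0, 0, 0, 0, 0, 0, 0],
  ],
)

```text
time: 34.62
tcp_pos: [520.9, -12.7, 296.4]
eef_rot: [1.0, 0.025, -0.001, 0.001]
contact_force: [0.2, 0.2, -0.2]
width: 88.0
```

```bash
python3 - <<'E'
from h import *
need(None)
c=cams.capture("wrist");crop(c,220,20,200,200,4,"w22")
import pickle;s=cams.capture("scene");pickle.dump((c,s),open("v.pkl","wb"));crop(s,275,165,75,60,10,"s22")
E
```

```text
t 34.62 tcp [520.9 -12.7 296.4] F [ 0.2  0.2 -0.2] w 88.0 x-az 2.91 z [-0.002 -0.002 -1.   ]
```

View pics/w22.png

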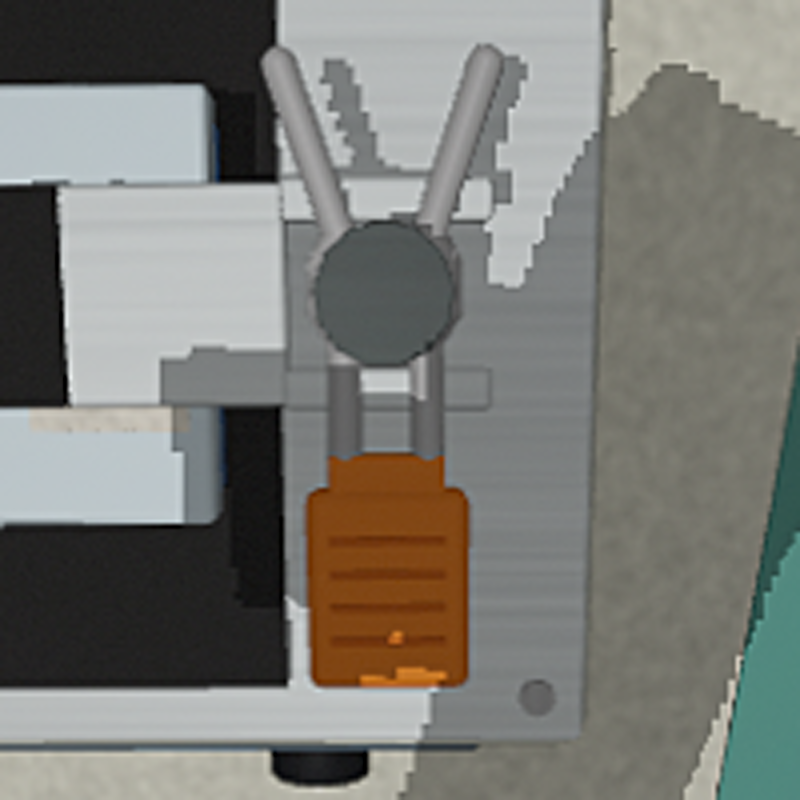

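View pics/s22.png

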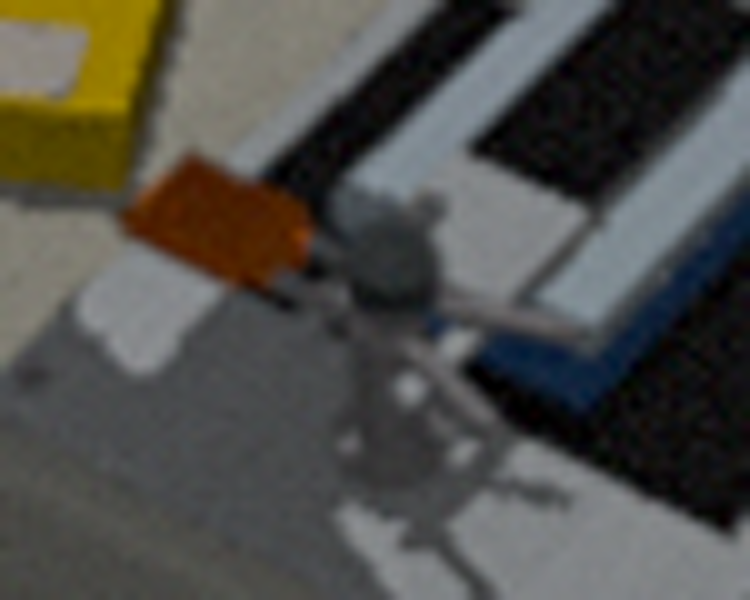

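```bash
python3 - <<'E'
from h import *
import pickle
c,s=pickle.load(open("v.pkl","rb"))
W=lambda a:np.array(a)/4+[220,20]-.4
S=lambda a:np.array(a)/10+[275,165]-.45
a=np.radians(2.95);ex=np.array([np.cos(a),np.sin(a)])
st=plane(c,W((386,293)),172);print("stud head wrist",st.round(1))
f=lambda P:((P[:2]-st[:2])@ex).round(1)
for n,w,sc in(("tipL",(277,52),(590,335)),("tipR",(488,50),(505,425)),("gBackL",(312,685),(187,155)),("gBackR",(466,685),(127,212))):
    P,e=tri(c,W(w),s,S(sc));print(n,P.round(1),"gap",e.round(1),"fwd",f(P))
for z in(146,150,154,158):print(z,"tip end fwd",f(plane(c,W((276,44)),z)),f(plane(c,W((489,42)),z)),"grip rear",f(plane(c,W((388,687)),z)),"grip front",f(plane(c,W((388,490)),z)))
E
```

```text
stud head wrist [597.7  -7.9 172. ]
tipL [643.5  16.6 149.7] gap 2.6 fwd 47.0
tipR [645.8 -24.3 151.1] gap 2.6 fwd 47.1
gBackL [515.5   3.9 151. ] gap 1.0 fwd -81.5
gBackR [519.8 -28.2 156.3] gap 1.6 fwd -78.9
146 tip end fwd 48.1 48.4 grip rear -82.8 grip front -39.9
150 tip end fwd 47.4 47.7 grip rear -81.8 grip front -39.4
154 tip end fwd 46.7 47.1 grip rear -80.7 grip front -38.9
158 tip end fwd 46.0 46.4 grip rear -79.6 grip front -38.4
```

The eye is within about 1.5 mm of the stud axis. The tips and grip are both at about 150–155 mm, so the clip lies flat. I'll hand in.

```bash
python3 -c "
from rig import robot
print(robot.sign_off())"
```

```text
the job is handed in; nothing more can be done
None
```

The bar is folded down around the stud, the spring clip is snapped on its neck and released, and the job is handed in at about 35 s. `sign_off()` reports no verdict, so what follows is from my own checks.

**What I did**
- I pressed the bar down to its stop; the last press read about 15 N, with the fingertips at 148 mm.
- I lifted the clip from its holder and laid it flat on free bench to the right of the holder. I could not use the mat: tilting the tool enough there ran into joint limits.
- I gripped the clip again across its 34 mm width, pushed it along the mixer's +x onto the neck, let go and backed off.

**What the last checks showed**
- **Clip position:** the tips are about 47 mm past the stud axis (45.5 expected) and the grip's rear edge about 81 mm in front of it (82 expected). That puts the eye about 1 to 1.5 mm from the stud axis, within the 5 mm limit.
- **Clip flatness:** triangulated heights of tips and grip were 150–156 mm, so it lies flat between bar and head. The two camera views missed each other by 1 to 2.6 mm, so these heights are only good to a few millimetres.
- **Snap:** I saw no force peak as it went on, because I only read the force at the end of each move. I judged it snapped from about 4 mm of play, resistance (4.6 N) when pushed further, and the clip's throat visible past the neck.
- **Bar, box and bystanders:** the bar is level, the box is still under it and the other items look unmoved. I judged these by eye only and did not measure them again.
- **Arm:** it was clear of everything, with the force reading at about zero.

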